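Set a four-footed casting down and shim its short foot until it no longer rocks

TASK

Lift the grey casting by its upright web and set it down gently on the setting plate, its three long feet each on a round rest pad and its short foot over the wedge's track, and let go. It still rocks on that corner: push the wedge in by its lug until it just bears under the short foot, without jacking the casting up or shoving it off its place. Then press down on the round pad above the short foot for a moment, with about 5 to 10 N, to check that the corner is firm, and back off, leaving the other things on the bench alone.

Things in the scene. Friction and masses are not known exactly. Their poses are not given: they have to be found in the camera images.
- casting_web (a point): Grip point of the grey cast bracket (about 0.85 kg): middle of its upright web, a plate 14 mm thick (along y), 76 mm long (along x). The web's top is 19 mm above this point, the flange's top 46 mm below, the undersides of the long feet 72 mm below. Axes are the casting's, z up as it stands. Centre of mass some 10 mm to the -y side, low down. Two gussets behind the web (+y) reach 27 mm above the flange.
- casting: The casting; origin in the plane of its long feet, 72 mm below and 24 mm to the -y side of casting_web. Feet 18 mm across at x = +-34, y = +-60 mm; that at x = -34, y = -60 is a rigid screw foot 2 to 6.5 mm shorter than the rest (not reported). Flange 100 mm wide (x) from y = -20 to +75, then two arms 32 mm wide to y = -75. It rests safely on the long feet but tips if pressed with over 2 N at the short one.
- press_pad (a point): Middle of the top of the round machined pad (24 mm across, 3 mm proud of the flange) straight above the short foot, 29 mm above the plane of the long feet; x = -34, y = -84 mm from casting_web. Axes as the casting's.
- seat_web (a point): On the fixed setting plate, 30 mm above the bench, in the plane of the tops of its three rest pads (each 30 mm across): casting_web belongs straight above this point (72 mm above), the casting's x and y axes along this point's.
- seat_corner (a point): On the setting plate, in the same plane, x = -34, y = -84 mm from seat_web: press_pad belongs straight above this point (29 mm above). There is no rest pad here, but the wedge's track.
- setting_plate: Fixed plate, 130 mm (x) by 180 mm (y), 12 mm thick; origin under its middle, 24 mm to the -y side of seat_web. The wedge's bed, 64 mm wide, sticks out 92 mm beyond its -y edge, along its -x side.
- wedge: Steel wedge 30 mm wide, guided to slide only along the plate's y. Origin at its tip, at the plate's top (12 mm). The tip is 28 mm above the bench, the top rises 1 in 5 over 62 mm towards -y and ends in an upright lug 12 mm thick. It slides with about 1 N of drag; once it bears under the foot, the push grows by some 2 to 4 N. It stays where it is left.
- wedge_lug (a point): Middle of the outer (-y) face of the wedge's lug, 47.5 mm above the bench; the lug's top is 15 mm above this point, the lug 30 mm wide in x. Push here along the plate's +y. Travels with the wedge: at most 60 mm in from fully back, of which it starts 0 to 8 mm in. It first bears some 15 to 55 mm in; pushed on, it shoves the casting along or lifts it. Axes as the plate's.
- water_bottle: bystander, not to be moved: clear water bottle, 60 mm across, 214 mm tall; origin under its middle
- tape_masking: bystander, not to be moved: roll of masking tape lying flat, 94 mm across, 25 mm high; origin under its middle
- tape_black: bystander, not to be moved: roll of black tape lying flat, 62 mm across, 19 mm high; origin under its middle
- steel_box: bystander, not to be moved: square pressed-steel electrical box, 103 x 103 x 47 mm; origin under its middle
- clear_case: bystander, not to be moved: clear flat parts case, 117 x 71 x 26 mm; origin under its middle

How it is judged:
By the outcome, as a careful person would: the job done as asked, in the order asked, and still so for the second after the job is handed in, with the robot touching nothing.
It also fails if it takes over 48 s, if anything falls off the work surface, if the arm or the gripper's body presses on something with over 40 N, if the wrist force passes 120 N, or if a joint passes its speed limit or range.

ROBOT

A 6-joint arm with a two-finger parallel gripper is mounted at the origin on a cart in front of the work surface, level with it; the furniture and walls round the work are solid. World frame = base frame: x ahead of the robot, y to its left, z up, the work surface at z = 0. Lengths are in mm, angles in rad, forces in N, time in s.
With the tool pointing down it reaches from about 375 to 925 mm from the base axis. Payload 5.7 kg.
Tool frame: the origin (TCP) lies at the very end of the fingers, on their centre line; the grasp point (between the pads) lies 19 mm behind it; z points along the fingers, x is the direction in which the jaws open and shut, and the axes are right-handed (so a half turn about z gives the same grasp; the last joint's range is limited). The gripper opens to 88 mm and grips with 3 to 60 N. Pads are 20 mm wide; open, the fingers measure 115 mm over their backs; the gripper's body (75 mm by 178 mm) begins 61 mm behind the grasp point.
Start: joints at [-1.429, 0.359, 1.51, -0, 1.272, -0.115], TCP at [152.378, -580.296, 222.623] pointing down, gripper open.
Joint ranges: [-2.97, 2.97], [-1.01, 2.36], [0.21, 2.38], [-0.96, 4.11], [0.2, 2.71], [-2.98, 2.98]. Speed limits (rad/s): [2.39, 2.39, 3.14, 3.14, 3.14, 3.14].

INTERFACE

Orientations are given as a unit quaternion [w, x, y, z].
In Python, from bench import * gives the robot as it stands.
- The arm moves only by the shell command python3 -m pendant 'ROWS' [FORCE]. ROWS is JSON, a list of rows, each a list of 3 entries, a list of its own where there are three numbers: the shift along the tool's x, y, z in cm, then the turn about the tool's z in degrees, then the closure, from -1 (fully open) to 1 (shut), so that 0 is half open. In form: [[[dx, dy, dz], twist, gripper], ...]. A call has 1 to 12 rows; each row shifts and turns the pose as measured when the row begins, along the tool's axes as they then stand; what a row does not reach is not made up. A row lasts 1/10 s, in which the tool goes at most 50 mm and 8.59 degrees, less where a joint would pass 70% of its speed; a pose out of reach is approached as far as the arm can. A call is refused whole if a number of a shift passes 5 or a number of a turn 8.59, either way. A call with a gripper value outside its range is refused whole. The fingers move at their own pace and stop on an object; FORCE is the grip in N (left out, the last holds). Time passes only in rows, so rows that do not move let the fingers close. It gives the time, the measured TCP pose, the force and the opening at its end, in the units of the state.
- read_state(): the state, without advancing time (a new reading comes with each control period).
- capture(name): name is "scene" or "top" or "wrist"; returns the picture (480x640x3 uint8, red, green, blue); there is no depth.
- calibration(name): a dict with "fx", "fy", "cx", "cy" (pixels), "position" and "attitude" of the camera in the world. Camera axes: x right, y up, looking along -z (the intrinsics and any distortion apply to the point x, -y, -z); pixel columns grow to the right and rows downward; lengths in mm; the calibration is good to about 2 mm. The wrist camera is an equidistant fisheye: a pixel r from the principal point sees the ray r / f radians off the axis. A picture is of the moment at which its call begins: read the wrist's pose just before it. calibration takes no time and is no camera call; for the wrist camera it gives the pose at the moment of the call.
- sign_off(): hands the job in, once; it reports no verdict.
The state is a dict: "t": time; "joint_pos": joint angles; "joint_velocities": joint speeds; "tau": joint torques, N m; "eef_pos": TCP position; "ee_rot": TCP orientation; "wrist_force": force on the tool from outside, world axes, zero at the start; "torque": the same for the moment, N m; "gripper_width": opening from 0.0 (shut) to 1.0 (fully open).
Only numpy, scipy, OpenCV 4.12 (cv2) and the standard library are available. Lean on these libraries where they do the work, as an engineer would, in place of code of your own. Each camera call takes 0.05 s, during which the arm holds its last target.

## Working session

There is one attempt and no reset: what is moved stays moved. The work goes in short steps, Python scripts to look and compute and a shell command to move; the robot and the scene stay as the last step left them, time stands still between calls to the robot, and variables do not carry over. Pictures are saved under pics/ and viewed, and the job is handed in when it is done.

```bash
mkdir -p pics; ls; python3 - <<'E'
from bench import *
import cv2, json
s=read_state(); print({k:np.round(v,3).tolist() if not isinstance(v,float) else v for k,v in s.items()}) if 'np' in globals() else print(s)
for n in ("scene","top"):
    print(n,calibration(n))
    cv2.imwrite(f"pics/{n}0.png",capture(n)[:,:,::-1])
E
```

```text
pics
{'t': 0.0, 'joint_pos': array([-1.42911558e+00,  3.59480913e-01,  1.51141764e+00,  3.46611573e-05,
        1.27250598e+00, -1.15112655e-01]), 'joint_velocities': array([ 0.0005151 , -0.00090353, -0.00087388,  0.00062402,  0.00128376,
       -0.00076623]), 'tau': array([-3.03069188e-03, -5.15384638e+01, -2.70725191e+01,  6.75803167e-02,
        3.49838112e-02, -1.30720623e-04]), 'eef_pos': array([ 152.28835855, -579.64318017,  221.82957579]), 'ee_rot': array([-6.43891586e-04,  7.91823688e-01, -6.10749070e-01, -6.37492196e-04]), 'wrist_force': array([0.1789358 , 0.20206603, 0.14560576]), 'torque': array([ 0.02617394,  0.08216726, -0.00566532]), 'gripper_width': 0.9996184611287273}
scene {'fx': 617.5572178475825, 'fy': 617.5572178475825, 'cx': 319.5598652978838, 'cy': 228.18286242253924, 'position': array([ 671.25177239, -858.69986459, 1255.43541167]), 'attitude': array([0.9478215 , 0.31066646, 0.01542844, 0.06987643])}
top {'fx': 518.2562183313944, 'fy': 518.2562183313944, 'cx': 325.23052879667495, 'cy': 238.13479951549593, 'position': array([ 498.18270396,  -37.93745193, 1263.4084261 ]), 'attitude': array([ 0.71152753,  0.02211771, -0.02197559, -0.70196614])}
```

View pics/scene0.png

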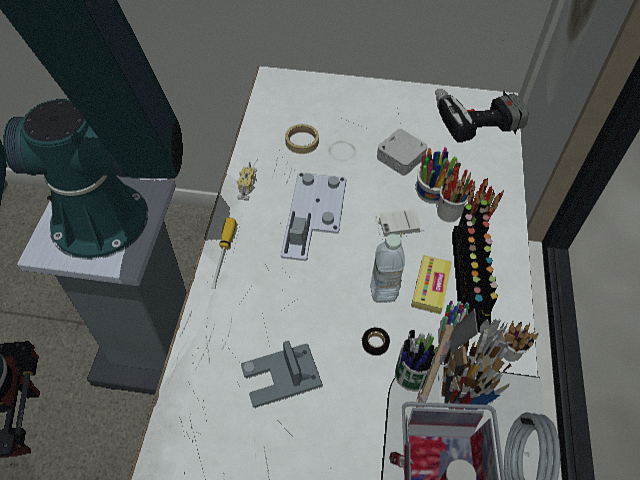

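View pics/top0.png

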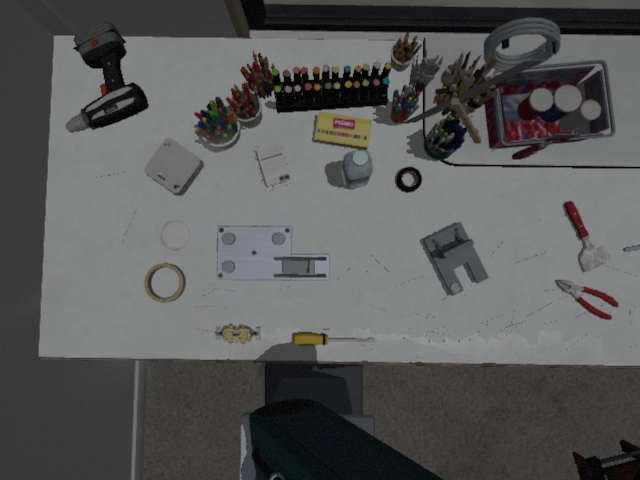

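The scene and top views show the casting at about (453,258) in the top view, with its arms pointing down-right and the press pad at (455,288). The plate is at (255,252) with the wedge on its right. Next I'll zoom in for exact features.

```bash
cat > h.py <<'E'
from bench import *
import numpy as np, cv2
from scipy.spatial.transform import Rotation as R
def ray(name,u,v,cal=None):
    c=cal or calibration(name); x=(u-c['cx'])/c['fx']; y=(v-c['cy'])/c['fy']
    if name=='wrist':
        th=np.hypot(x,y); k=np.sin(th)/th if th>1e-9 else 1
        d=np.array([x*k,-y*k,-np.cos(th)])
    else: d=np.array([x,-y,-1.])
    q=c['attitude']; r=R.from_quat([q[1],q[2],q[3],q[0]])
    return np.array(c['position'],float), r.apply(d)
def onplane(name,u,v,z,cal=None):
    p,d=ray(name,u,v,cal); return p+d*(z-p[2])/d[2]
def proj(name,P,cal=None):
    c=cal or calibration(name); q=c['attitude']; r=R.from_quat([q[1],q[2],q[3],q[0]])
    d=r.inv().apply(np.array(P,float)-c['position']); x,y,z=d[0],-d[1],-d[2]
    if name=='wrist':
        rr=np.hypot(x,y); th=np.arctan2(rr,z); return np.array([c['cx']+c['fx']*th*x/rr,c['cy']+c['fy']*th*y/rr])
    return np.array([c['cx']+c['fx']*x/z,c['cy']+c['fy']*y/z])
def st():
    s=read_state(); q=s['ee_rot']; r=R.from_quat([q[1],q[2],q[3],q[0]]); X=r.apply([1,0,0])
    print('t',round(s['t'],2),'tcp',np.round(s['eef_pos'],1),'yaw',round(float(np.degrees(np.arctan2(X[1],X[0]))),2),'F',np.round(s['wrist_force'],2),'w',round(s['gripper_width'],3),'z',np.round(r.apply([0,0,1]),3))
    return s
E
python3 - <<'E'
import cv2
a=cv2.imread('pics/top0.png')
cv2.imwrite('pics/c1.png',cv2.resize(a[210:305,405:500],None,fx=6,fy=6,interpolation=cv2.INTER_CUBIC))
cv2.imwrite('pics/c2.png',cv2.resize(a[215:290,210:335],None,fx=6,fy=6,interpolation=cv2.INTER_CUBIC))
E
```

```text
(no output)
```

View pics/c1.png

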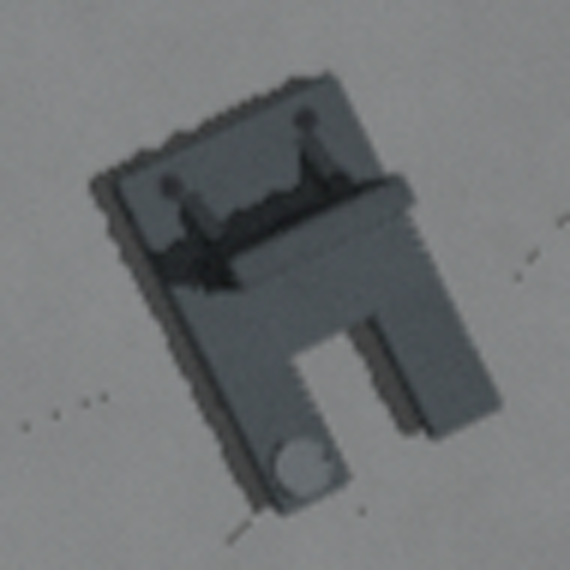

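View pics/c2.png

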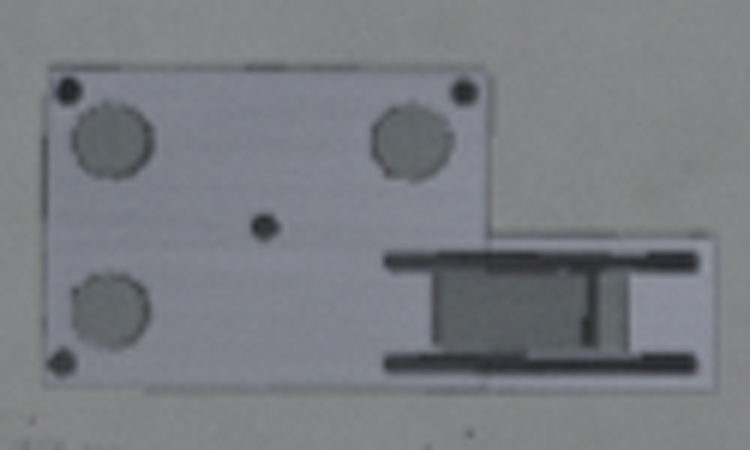

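```bash
python3 - <<'E'
from h import *
C=lambda u,v,z:onplane('top',(u-2.5)/6+405,(v-2.5)/6+210,z)
P=lambda u,v,z:onplane('top',(u-2.5)/6+210,(v-2.5)/6+215,z)
def fit(loc,wld):
    loc=np.array(loc,float);w=np.array(wld)[:,:2]; a=(loc-loc.mean(0))@[1,1j]; b=(w-w.mean(0))@[1,1j]
    k=np.sum(np.conj(a)*b); s=abs(k)/np.sum(abs(a)**2); th=np.angle(k)
    t=w.mean(0)-R.from_euler('z',th).as_matrix()[:2,:2]@loc.mean(0)
    res=w-(loc@R.from_euler('z',th).as_matrix()[:2,:2].T+t)
    print('origin',np.round(t,1),'yaw',round(np.degrees(th),2),'scale',round(s,4),'res',np.round(res,1).tolist()); return t,th
f=lambda t,th,p:np.round(t+R.from_euler('z',th).as_matrix()[:2,:2]@np.array(p),1)
t,th=fit([[-50,75],[50,75],[-50,-75],[50,-75],[-34,-60]],[C(118,183,26),C(325,72,26),C(283,513,26),C(500,408,26),C(302,467,29)])
print('web',f(t,th,[0,24]))
t,th=fit([[34,60],[34,-60],[-34,60]],[P(112,142,30),P(412,142,30),P(111,311,30)])
print('seat',f(t,th,[0,24]),'corner',f(t,th,[-34,-60]))
# lug outer face top edge z=62.5, tip z 28
for n,u,v,z in(('lug out',629,315,62.5),('lug in',597,315,62.5),('tip',432,308,28)): 
    w=P(u,v,z); print(n,np.round(w,1),'local',f(0,-th,w[:2]-t))
print(proj('top',[420,-330,26]))
for n,u,v,z in (('bottle',357,165,200),('tapeb',408,179,19),('box',174,165,47),('case',272,166,26)): print(n,np.round(onplane('top',u,v,z),0))
E
```

```text
origin [ 531.1 -349. ] yaw -62.73 scale 0.9772 res [[-0.8, -3.8], [-1.1, 2.5], [2.5, -0.6], [-0.7, 2.1], [0.1, -0.1]]
web [ 552.4 -338.1]
origin [538.9 133.7] yaw 0.77 scale 0.9905 res [[-0.3, -0.1], [-0.3, 0.6], [0.6, -0.5]]
seat [538.6 157.7] corner [505.7  73.3]
lug out [505.7 -13.1  62.5] local [ -35.1 -146.4]
lug in [505.6  -0.7  62.5] local [ -35.1 -134. ]
tip [507.7  65.8  28. ] local [-32.2 -67.5]
[447.72349169 305.17084098]
bottle [ 717. -101.  200.]
tapeb [ 722. -236.   19.]
box [743. 324.  47.]
case [748.  94.  26.]
```

```bash
python3 -m pendant '[[[-1.3,-4.5,0],0,-1],[[-1.3,-4.5,0],0,-1],[[-1.3,-4.5,0],0,-1],[[-1.3,-4.5,0],0,-1],[[-1.3,-4.5,0],0,-1],[[-1.3,-4.5,0],0,-1],[[-1.3,-4.5,0],0,-1],[[-1.3,-4.5,0],0,-1],[[-1.3,-4.5,0],0,-1],[[-1.3,-4.5,0],0,-1]]'; python3 -c "
from h import *
s=st(); print(np.round(s['joint_pos'],2))"
```

```text
t: 1.1
eef_pos: [562.9, -334.8, 217.3]
ee_rot: [0.0, 0.788, -0.615, -0.004]
wrist_force: [0.9, -0.9, -0.1]
gripper_width: 0.998
t 1.1 tcp [ 562.9 -334.8  217.3] yaw -75.94 F [ 0.9  -0.92 -0.11] w 0.998 z [-0.006  0.004 -1.   ]
[-0.64  0.45  1.38  0.    1.32  0.68]
```

```bash
python3 -m pendant '[[[0,0,0],-8.5,-1],[[0,0,0],-8.5,-1],[[0,0,0],-8.5,-1],[[0,0,0],-8.5,-1],[[0,0,0],-8.5,-1],[[0,0,0],-8.5,-1],[[0,0,0],-8.5,-1],[[0,0,0],-8.5,-1],[[0,0,0],-8.5,-1],[[0,0,0],-8.5,-1],[[0,0,0],-8.5,-1],[[0,0,0],-8.5,-1]]'; python3 -c "
from h import *
s=st(); print(np.round(s['joint_pos'],2))
c=calibration('wrist'); print(c); np.save('wc.npy',c,allow_pickle=True)
cv2.imwrite('pics/w1.png',capture('wrist')[:,:,::-1])"
```

```text
t: 2.3
eef_pos: [566.8, -325.3, 209.4]
ee_rot: [-0.008, 0.971, 0.237, -0.005]
wrist_force: [0.5, 0.3, -0.0]
gripper_width: 1.0
t 2.3 tcp [ 566.8 -325.3  209.4] yaw 27.46 F [ 0.45  0.3  -0.01] w 1.0 z [-0.014  0.013 -1.   ]
[-0.63  0.46  1.39  0.    1.32 -1.11]
{'fx': 371.64829954431775, 'fy': 371.64829954431775, 'cx': 309.5792989356834, 'cy': 239.96833565099544, 'position': array([ 531.88423055, -257.0304875 ,  372.49899807]), 'attitude': array([ 0.96225113, -0.13275948, -0.02862184,  0.23585688])}
```

View pics/w1.png

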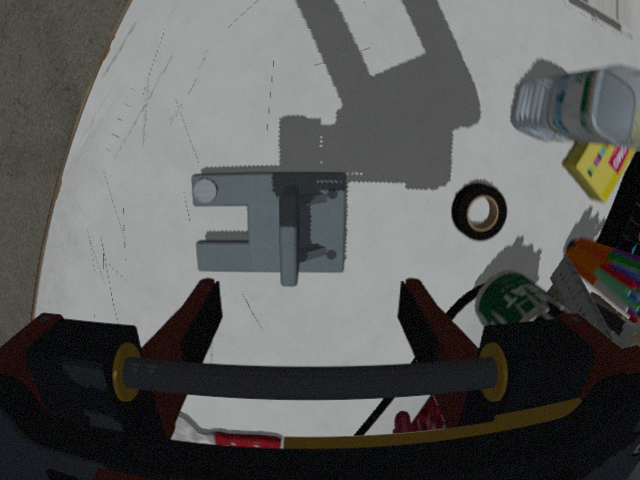

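The wrist view shows the casting at about (270,222), with the web top along x≈290 (rows 175–285) and the press pad at (205,190).

```bash
python3 - <<'E'
import cv2
a=cv2.imread('pics/w1.png')
cv2.imwrite('pics/c3.png',cv2.resize(a[160:295,180:360],None,fx=4.4,fy=4.4,interpolation=cv2.INTER_CUBIC))
E
```

```text
(no output)
```

View pics/c3.png

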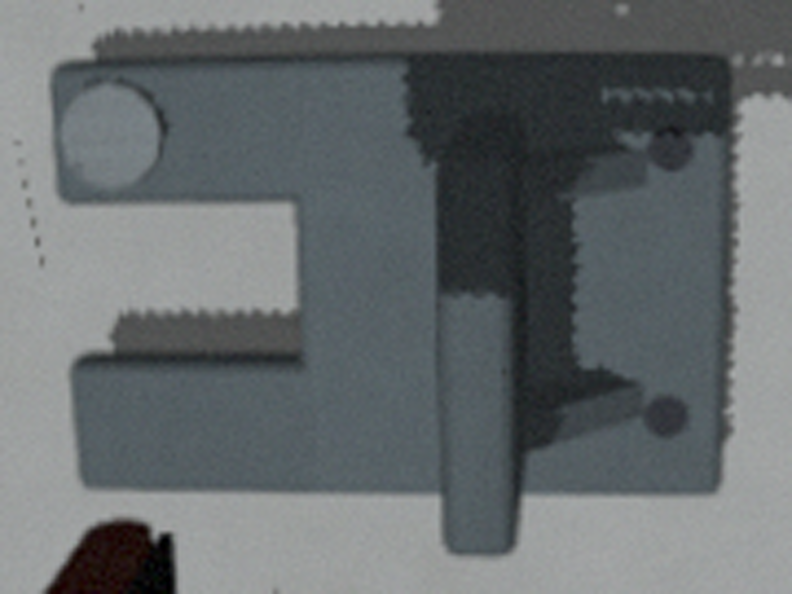

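```bash
cat >> h.py <<'E'
def fit(loc,wld):
    loc=np.array(loc,float);w=np.array(wld)[:,:2]; a=(loc-loc.mean(0))@[1,1j]; b=(w-w.mean(0))@[1,1j]
    k=np.sum(np.conj(a)*b); s=abs(k)/np.sum(abs(a)**2); th=np.angle(k)
    M=R.from_euler('z',th).as_matrix()[:2,:2]; t=w.mean(0)-M@loc.mean(0)
    print('origin',np.round(t,1),'yaw',round(np.degrees(th),2),'scale',round(s,4),'res',np.round((w-t)@M-loc,1).tolist()); return t,th
f=lambda t,th,p:np.round(t+R.from_euler('z',th).as_matrix()[:2,:2]@np.array(p),1)
E
python3 - <<'E'
from h import *
c=np.load('wc.npy',allow_pickle=True).item()
C=lambda u,v,z:onplane('wrist',(u-1.7)/4.4+180,(v-1.7)/4.4+160,z,c)
t,th=fit([[-50,-75],[50,-75],[50,75],[-50,75],[-34,-60],[-18,-20],[18,-20]],[C(53,60,26),C(80,489,26),C(721,493,26),C(732,56,26),C(112,135,29),C(298,202,26),C(303,356,26)])
print('web',f(t,th,[0,24]))
for u,v in ((443,553),(518,553),(438,300),(518,300)):
  w=C(u,v,91); print('webtop local',f(0,-th,w[:2]-t))
E
```

```text
origin [ 531.1 -347.9] yaw -62.66 scale 0.9886 res [[0.1, 1.1], [-0.2, 0.3], [-1.0, -1.1], [0.7, -1.1], [0.7, -0.0], [0.5, 0.5], [-0.8, 0.3]]
web [ 552.4 -336.9]
webtop local [37.  16.6]
webtop local [36.8 30.6]
webtop local [-11.5  16.7]
webtop local [-11.6  31. ]
```

```bash
python3 -m pendant '[[[-0.9,0.3,3],0,-1],[[-0.9,0.3,3],0,-1],[[0,0,3],0,-1],[[0,0,0],0,-1]]'; python3 -c "
from h import *
s=st()"
```

```text
t: 2.75
eef_pos: [552.6, -338.3, 117.3]
ee_rot: [-0.008, 0.972, 0.236, -0.005]
wrist_force: [-0.4, 0.4, -0.2]
gripper_width: 1.0
t 2.75 tcp [ 552.6 -338.3  117.3] yaw 27.33 F [-0.44  0.41 -0.17] w 1.0 z [-0.013  0.013 -1.   ]
```

```bash
python3 -m pendant '[[[0,0,2.5],0,-1],[[0,0,2.5],0,-1],[[0,0,0.8],0,-1],[[0,0,0],0,-1]]'; python3 -c "
from h import *
s=st(); np.save('wc2.npy',calibration('wrist'),allow_pickle=True)
cv2.imwrite('pics/w2.png',capture('wrist')[:,:,::-1])"
```

```text
t: 3.15
eef_pos: [554.1, -339.0, 61.6]
ee_rot: [-0.006, 0.973, 0.233, -0.004]
wrist_force: [-0.5, -0.2, -0.1]
gripper_width: 0.999
t 3.15 tcp [ 554.1 -339.    61.6] yaw 26.92 F [-0.48 -0.24 -0.12] w 0.999 z [-0.01  0.01 -1.  ]
```

View pics/w2.png

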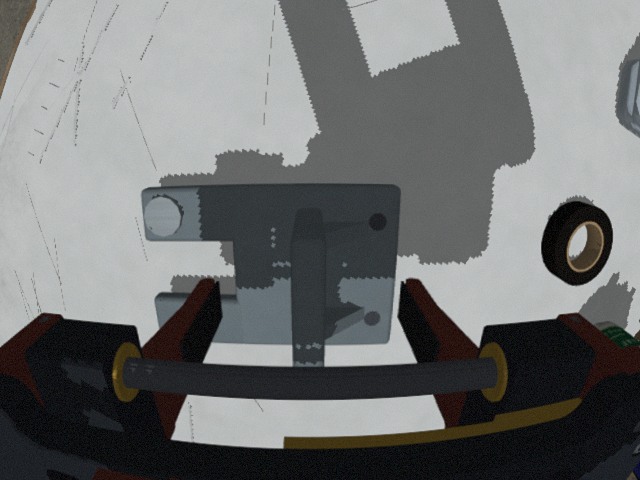

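```bash
python3 -m pendant '[[[-0.1,-0.2,0.3],-0.4,-1],[[0,0,0],0,0.5],[[0,0,0],0,1],[[0,0,0],0,1],[[0,0,0],0,1],[[0,0,0],0,1],[[0,0,0],0,1],[[0,0,0],0,1]]' 45; python3 -c "
from h import *
s=st()"
```

```text
t: 4.0
eef_pos: [555.6, -339.9, 64.8]
ee_rot: [-0.002, 0.972, 0.236, -0.001]
wrist_force: [-0.7, -0.6, 0.2]
gripper_width: 0.4
t 4.0 tcp [ 555.6 -339.9   64.8] yaw 27.32 F [-0.67 -0.6   0.18] w 0.4 z [-0.002  0.005 -1.   ]
```

```bash
python3 -m pendant '[[[-0.2,-0.4,0.9],0,1],[[0,0,0.1],0,1],[[0,0,0],0,1],[[0,0,0],0,1]]' 45; python3 -c "
from h import *
s=st()"
```

```text
t: 4.4
eef_pos: [552.1, -337.0, 53.9]
ee_rot: [-0.002, 0.972, 0.236, -0.0]
wrist_force: [-1.6, -0.5, 2.5]
gripper_width: 0.159
t 4.4 tcp [ 552.1 -337.    53.9] yaw 27.26 F [-1.65 -0.5   2.48] w 0.159 z [-0.001  0.005 -1.   ]
```

```bash
python3 -m pendant '[[[0,0,0],0,1],[[0,0,-0.2],0,1],[[0,0,-1],0,1],[[0,0,-1],0,1],[[0,0,-2],0,1],[[0,0,-3],0,1],[[0,0,-3],0,1],[[0,0,0],0,1]]' 50; python3 -c "
from h import *
s=st(); print(np.round(s['joint_pos'],2),s['torque'])"
```

```text
t: 5.2
eef_pos: [546.9, -333.6, 154.9]
ee_rot: [-0.009, 0.972, 0.236, -0.005]
wrist_force: [1.3, -1.0, -8.1]
gripper_width: 0.157
t 5.2 tcp [ 546.9 -333.6  154.9] yaw 27.32 F [ 1.3  -1.04 -8.09] w 0.157 z [-0.015  0.014 -1.   ]
[-0.66  0.49  1.48  0.    1.2  -1.13] [-0.14345108 -0.44005613  0.01013404]
```

```bash
python3 -m pendant '[[[0.6,-1.2,0],0,1],[[1.4,-2.8,0],0,1],[[2,-4,0],0,1],[[2,-4,0],0,1],[[2,-4,0],0,1],[[2,-4,0],0,1],[[2,-4,0],0,1],[[2,-4,0],0,1],[[2,-4,0],0,1],[[2,-4,0],0,1],[[2,-4,0],0,1],[[1.2,-2.4,0],0,1]]' 50; python3 -c "
from h import *
s=st()"
```

```text
t: 6.4
eef_pos: [524.7, 162.4, 145.3]
ee_rot: [-0.014, 0.972, 0.233, -0.017]
wrist_force: [0.3, -0.5, -9.0]
gripper_width: 0.157
t 6.4 tcp [524.7 162.4 145.3] yaw 26.92 F [ 0.28 -0.5  -9.  ] w 0.157 z [-0.039  0.02  -0.999]
```

```bash
python3 -m pendant '[[[0.4,-0.8,0],-4,1],[[0,0,0],-8,1],[[0,0,0],-8.5,1],[[0,0,0],-8.5,1],[[0,0,0],-8.5,1],[[0,0,0],-8.5,1],[[0,0,0],-8.5,1],[[0,0,0],-6,1],[[0,0,0],-3,1],[[0,0,0],0,1]]' 50; python3 -c "
from h import *
s=st(); print(np.round(s['joint_pos'],2)); np.save('wc3.npy',calibration('wrist'),allow_pickle=True)
cv2.imwrite('pics/w3.png',capture('wrist')[:,:,::-1]);cv2.imwrite('pics/top3.png',capture('top')[:,:,::-1])"
```

```text
t: 7.4
eef_pos: [502.8, 181.0, 128.9]
ee_rot: [-0.031, 0.694, 0.719, -0.018]
wrist_force: [0.1, 0.3, -9.4]
gripper_width: 0.158
t 7.4 tcp [502.8 181.  128.9] yaw 92.06 F [ 0.11  0.34 -9.37] w 0.158 z [-0.069  0.017 -0.997]
[ 0.19  0.4   1.71  0.03  1.09 -1.43]
```

View pics/w3.png

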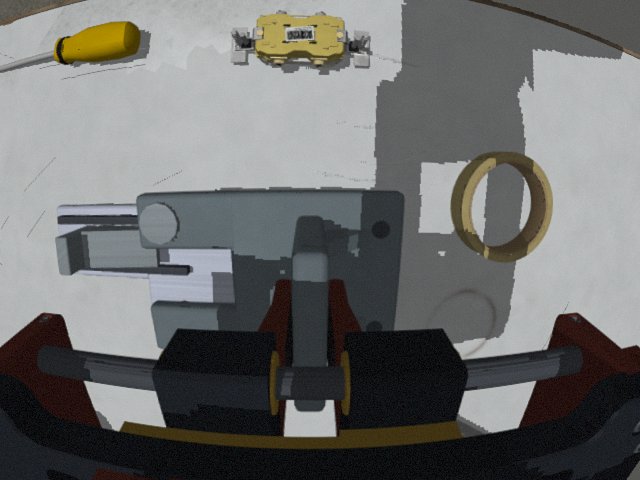

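View pics/top3.png

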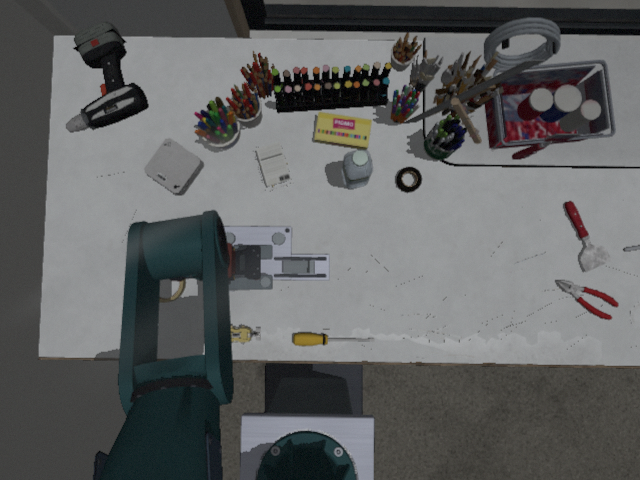

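The casting hangs in the grip above the plate, but the tool has picked up about 4° of tilt. The pads' line is roughly parallel to the tilt axis. I'll check how the arm settles.

```bash
python3 -c "
from h import *
s=st(); print(np.round(s['joint_pos'],3))"; python3 -m pendant '[[[-0.3,-1.8,-1],1.3,1]]' 50;  python3 -c "
from h import *
s=st(); print(np.round(s['joint_pos'],3));capture('top');s=st(); print(np.round(s['joint_pos'],3));capture('top');s=st(); print(np.round(s['joint_pos'],3))"
```

```text
t 7.5 tcp [502.9 180.9 129.1] yaw 91.93 F [ 0.08 -0.11 -8.95] w 0.157 z [-0.069  0.017 -0.997]
[ 0.194  0.402  1.71   0.034  1.095 -1.427]
t: 7.6
eef_pos: [487.3, 177.5, 139.2]
ee_rot: [-0.03, 0.703, 0.71, -0.018]
wrist_force: [0.5, 0.7, -8.4]
gripper_width: 0.161
t 7.6 tcp [487.3 177.5 139.2] yaw 90.53 F [ 0.52  0.66 -8.44] w 0.161 z [-0.068  0.017 -0.998]
[ 0.194  0.368  1.736  0.033  1.101 -1.403]
t 7.65 tcp [482.  176.7 140.6] yaw 90.46 F [-6.14 -1.91 -7.29] w 0.158 z [-0.074  0.016 -0.997]
[ 0.194  0.363  1.741  0.034  1.107 -1.401]
t 7.7 tcp [482.7 176.9 140.2] yaw 90.54 F [ 0.45 -0.15 -9.01] w 0.155 z [-0.073  0.016 -0.997]
[ 0.194  0.364  1.74   0.034  1.106 -1.403]
```

```bash
python3 -m pendant '[[[0,0,0],0,1],[[0,0,0],0,1]]' 50;  python3 -c "
from h import *
s=st(); print(np.round(s['joint_pos'],3))"; python3 -m pendant '[[[0,3,0],0,1],[[0,2.5,0],0,1]]';python3 -c "
from h import *
s=st(); print(np.round(s['joint_pos'],3));capture('top');s=st(); print(np.round(s['joint_pos'],3));"
```

```text
t: 7.9
eef_pos: [482.8, 177.0, 140.0]
ee_rot: [-0.031, 0.703, 0.71, -0.019]
wrist_force: [0.6, 0.8, -9.5]
gripper_width: 0.162
t 7.9 tcp [482.8 177.  140. ] yaw 90.48 F [ 0.58  0.77 -9.46] w 0.162 z [-0.072  0.017 -0.997]
[ 0.195  0.364  1.741  0.034  1.104 -1.401]
t: 8.1
eef_pos: [534.8, 177.7, 135.3]
ee_rot: [-0.033, 0.703, 0.71, -0.021]
wrist_force: [1.0, 0.1, -8.9]
gripper_width: 0.153
t 8.1 tcp [534.8 177.7 135.3] yaw 90.5 F [ 1.01  0.14 -8.94] w 0.153 z [-0.076  0.016 -0.997]
[ 0.178  0.435  1.632  0.032  1.147 -1.416]
t 8.15 tcp [539.6 177.7 135.1] yaw 90.47 F [  6.37   0.58 -10.85] w 0.155 z [-0.072  0.016 -0.997]
[ 0.177  0.439  1.626  0.032  1.145 -1.417]
```

```bash
python3 - <<'E'
import cv2
a=cv2.imread('pics/scene0.png')
cv2.imwrite('pics/c4.png',cv2.resize(a[165:265,270:360],None,fx=6,fy=6,interpolation=cv2.INTER_CUBIC))
E
```

```text
(no output)
```

View pics/c4.png

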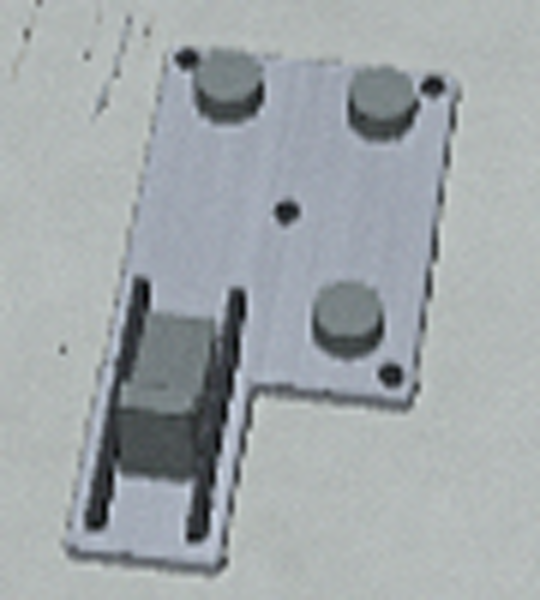

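```bash
python3 - <<'E'
from h import *
P=lambda u,v,z:onplane('scene',(u-2.5)/6+270,(v-2.5)/6+165,z)
t,th=fit([[-34,60],[34,60],[34,-60]],[P(229,75,30),P(384,93,30),P(348,309,30)])
print('seat',f(t,th,[0,24]),'corner',f(t,th,[-34,-60]))
T=lambda u,v,z:onplane('top',(u-2.5)/6+210,(v-2.5)/6+215,z)
t,th=fit([[-65,90],[65,90],[-65,-182],[65,-90]],[T(44,388,12),T(48,66,12),T(717,391,12),T(490,70,12)])
t,th=fit([[-65,90],[65,90],[-65,-182],[65,-90]],[P(167,50,12),P(459,88,12),P(67,545,12),P(411,402,12)])
s=st()
E
```

```text
origin [541.1 132.6] yaw 0.27 scale 0.998 res [[-0.1, -0.1], [0.1, -0.2], [-0.0, 0.3]]
seat [541.  156.6] corner [507.4  72.4]
origin [539. 134.] yaw 0.53 scale 0.9933 res [[0.4, -1.2], [0.0, -0.6], [0.4, 0.8], [-0.8, 0.9]]
origin [541.2 129.9] yaw 0.28 scale 0.9811 res [[-0.9, -1.5], [0.2, -4.2], [1.1, 3.4], [-0.3, 2.4]]
t 8.15 tcp [539.6 177.7 135.1] yaw 90.47 F [  6.37   0.58 -10.85] w 0.155 z [-0.072  0.016 -0.997]
```

```bash
python3 -m pendant '[[[-1,0.1,1],0,1],[[-1,0.1,1],0,1],[[0,0,1],0,1],[[0,0,0.8],0,1]]' 50;  python3 -c "
from h import *
s=st(); print(np.round(s['joint_pos'],3)); capture('top'); st(); np.save('wc4.npy',calibration('wrist'),allow_pickle=True)
cv2.imwrite('pics/w4.png',capture('wrist')[:,:,::-1]);st()"
```

```text
t: 8.55
eef_pos: [540.1, 156.4, 93.1]
ee_rot: [-0.031, 0.704, 0.709, -0.019]
wrist_force: [-1.1, -0.5, -10.4]
gripper_width: 0.159
t 8.55 tcp [540.1 156.4  93.1] yaw 90.39 F [ -1.05  -0.46 -10.4 ] w 0.159 z [-0.071  0.016 -0.997]
[ 0.141  0.484  1.675  0.03   1.051 -1.453]
t 8.6 tcp [538.9 156.2  91.8] yaw 90.41 F [ -1.2   -0.28 -10.57] w 0.156 z [-0.074  0.016 -0.997]
t 8.65 tcp [538.9 156.5  92.7] yaw 90.43 F [ -1.39   0.64 -10.42] w 0.157 z [-0.074  0.016 -0.997]
```

View pics/w4.png

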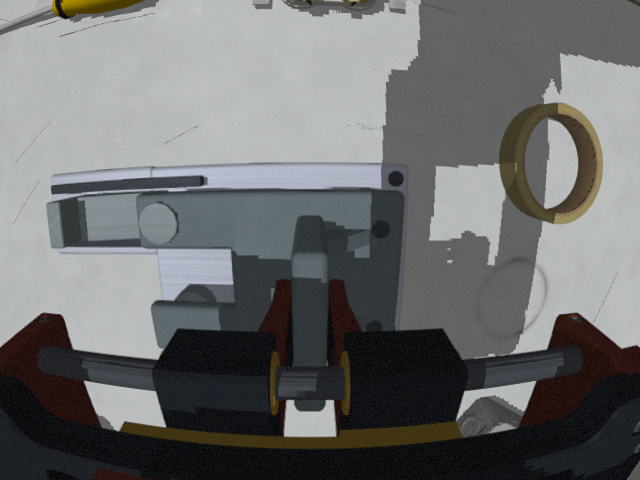

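```bash
python3 - <<'E'
import cv2
a=cv2.imread('pics/w4.png')
cv2.imwrite('pics/c5.png',cv2.resize(a[150:350,40:240],None,fx=3,fy=3,interpolation=cv2.INTER_CUBIC))
cv2.imwrite('pics/c6.png',cv2.resize(a[150:350,230:430],None,fx=3,fy=3,interpolation=cv2.INTER_CUBIC))
E
```

```text
(no output)
```

View pics/c5.png

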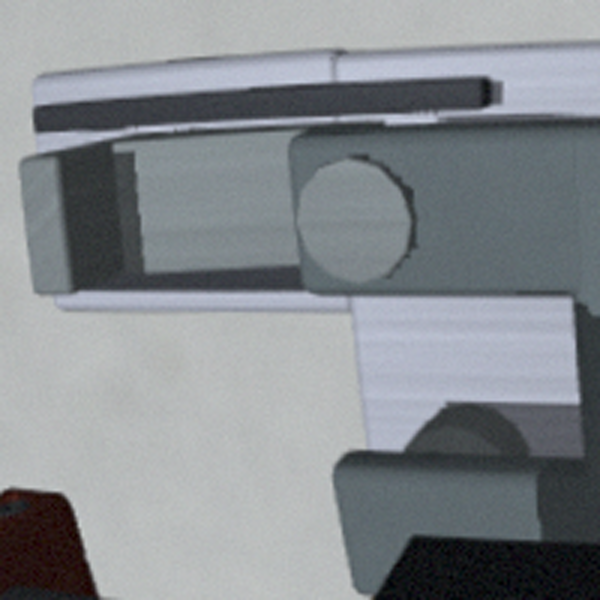

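View pics/c6.png

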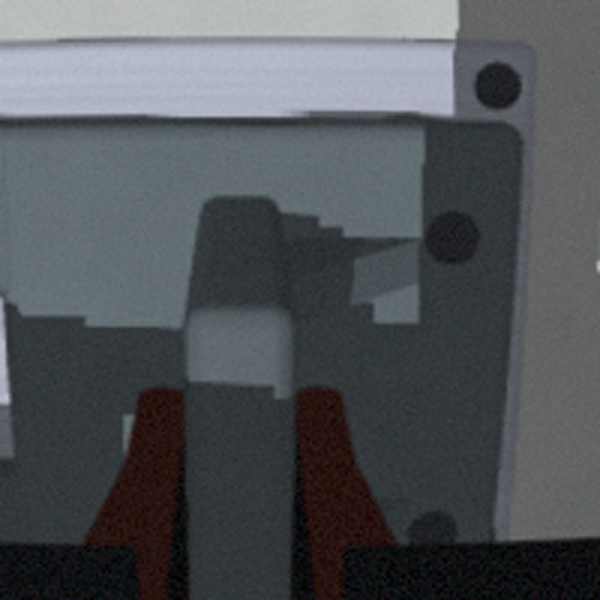

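```bash
python3 - <<'E'
from h import *
c=np.load('wc4.npy',allow_pickle=True).item()
A=lambda u,v:((u-1)/3+40,(v-1)/3+150)
B=lambda u,v:((u-1)/3+230,(v-1)/3+150)
W=lambda p,z:onplane('wrist',*p,z,c)
t,th=fit([[-65,90],[-65,-182],[-65,-90],[-1,-90],[-1,-182]],[W(B(533,42),12),W(A(37,76),12),W(A(337,52),12),W(A(352,298),12),W(A(55,306),12)])
print('seat',f(t,th,[0,24]))
w=W(A(357,218),40);print('pad@40',w)
s=read_state(); q=s['ee_rot']; r=R.from_quat([q[1],q[2],q[3],q[0]])
for n,p in (('pad',(-84,-34,43-18.1)),('corner -50,75',(51,-50,46-18.1)),('corner -50,-75',(-99,-50,46-18.1)),('webtop -38',(0,-38,-19-18.1))):
    P=s['eef_pos']+r.apply(p); print(n,np.round(P,1),np.round(proj('wrist',P,c),1))
print('pad seen',A(357,218),'corner seen',B(524,120),A(290,128),'web',B(240,197))
E
```

```text
origin [536.8 137.3] yaw 0.28 scale 0.9799 res [[0.9, -3.4], [1.8, 1.8], [1.7, 0.6], [-3.6, 0.6], [-0.8, 0.4]]
seat [536.7 161.3]
pad@40 [508.36253699  62.45884904  40.        ]
pad [503.8  72.6  69. ] [155.6 223.1]
corner -50,75 [486.6 207.5  69.4] [406.7 191.5]
corner -50,-75 [487.8  57.5  66.9] [131.2 194.2]
webtop -38 [503.8 155.5 132.5] [309.5 253.3]
pad seen (158.66666666666669, 222.33333333333331) corner seen (404.33333333333337, 189.66666666666666) (136.33333333333331, 192.33333333333334) web (309.6666666666667, 215.33333333333331)
```

```bash
python3 - <<'E'
from h import *
c0=np.load('wc4.npy',allow_pickle=True).item()
A=lambda u,v:((u-1)/3+40,(v-1)/3+150)
B=lambda u,v:((u-1)/3+230,(v-1)/3+150)
s=read_state(); q=s['ee_rot']; r=R.from_quat([q[1],q[2],q[3],q[0]])
for k in (1,.985,.975):
    c=dict(c0); c['fx']*=k;c['fy']*=k
    W=lambda p,z:onplane('wrist',*p,z,c)
    print(k); t,th=fit([[-65,90],[-65,-182],[-65,-90],[-1,-90],[-1,-182]],[W(B(533,42),12),W(A(37,76),12),W(A(337,52),12),W(A(352,298),12),W(A(55,306),12)])
    print('seat',f(t,th,[0,24]))
    for p,o in (((-84,-34,43-18.1),A(357,218)),((51,-50,46-18.1),B(524,120)),((-99,-50,46-18.1),A(288,125))):
        P=s['eef_pos']+r.apply(p); print(np.round(proj('wrist',P,c)-o,1),np.round(P-W(o,P[2]),1))
E
```

```text
1
origin [536.8 137.3] yaw 0.28 scale 0.9799 res [[0.9, -3.4], [1.8, 1.8], [1.7, 0.6], [-3.6, 0.6], [-0.8, 0.4]]
seat [536.7 161.3]
[-3.1  0.7] [ 0.4 -1.9 -0. ]
[2.4 1.8] [0.9 1.3 0. ]
[-4.4  2.9] [ 1.5 -2.9  0. ]
0.985
origin [536.4 135.1] yaw 0.24 scale 0.9991 res [[0.4, -0.1], [1.3, -0.1], [1.3, 0.9], [-3.0, 1.0], [-0.0, -1.7]]
seat [536.3 159.1]
[-0.8  1. ] [ 0.5 -0.5 -0. ]
[0.9 2.5] [1.3 0.6 0. ]
[-1.7  3.6] [ 2.  -1.3  0. ]
0.975
origin [536.1 133.5] yaw 0.21 scale 1.0124 res [[0.1, 2.1], [1.0, -1.5], [1.0, 1.2], [-2.6, 1.3], [0.5, -3.1]]
seat [536.  157.5]
[0.8 1.1] [ 0.7  0.4 -0. ]
[-0.1  3. ] [1.6 0.  0. ]
[0. 4.] [ 2.3 -0.1  0. ]
```

```bash
python3 -m pendant '[[[0.15,0,0.3],0,1],[[0,0,0.2],0,1]]' 50;  python3 -c "
from h import *
st();capture('top');st()"
```

```text
t: 8.85
eef_pos: [538.2, 158.7, 87.7]
ee_rot: [-0.032, 0.704, 0.709, -0.02]
wrist_force: [-2.5, 2.1, -0.9]
gripper_width: 0.157
t 8.85 tcp [538.2 158.7  87.7] yaw 90.43 F [-2.48  2.07 -0.9 ] w 0.157 z [-0.074  0.016 -0.997]
t 8.9 tcp [538.3 158.7  87.9] yaw 90.43 F [-2.04  0.3  -6.09] w 0.156 z [-0.074  0.016 -0.997]
```

```bash
python3 -m pendant '[[[0,0,0],0,1],[[0,0,0.1],0,1],[[0,0,0.1],0,1]]' 15;  python3 -c "
from h import *
st();capture('top');st()"
```

```text
t: 9.2
eef_pos: [538.9, 159.5, 87.4]
ee_rot: [-0.031, 0.703, 0.71, -0.019]
wrist_force: [-1.5, 2.6, -2.2]
gripper_width: 0.158
t 9.2 tcp [538.9 159.5  87.4] yaw 90.47 F [-1.49  2.55 -2.21] w 0.158 z [-0.071  0.017 -0.997]
t 9.25 tcp [538.9 159.5  87.4] yaw 90.47 F [-2.65  1.98 -1.53] w 0.159 z [-0.071  0.017 -0.997]
```

```bash
python3 -m pendant '[[[-0.1,0,0.25],0,1]]' 10;  python3 -c "
from h import *
st();capture('top');st()"
```

```text
t: 9.35
eef_pos: [539.1, 159.6, 85.8]
ee_rot: [-0.031, 0.704, 0.71, -0.018]
wrist_force: [-3.3, 5.2, 1.3]
gripper_width: 0.158
t 9.35 tcp [539.1 159.6  85.8] yaw 90.46 F [-3.29  5.16  1.31] w 0.158 z [-0.07   0.018 -0.997]
t 9.4 tcp [539.  159.5  85.5] yaw 90.46 F [-2.7   4.51  0.43] w 0.162 z [-0.07   0.018 -0.997]
```

```bash
python3 -m pendant '[[[0.05,0,0.15],0,1],[[0,0,0.1],0,1]]' 6;  python3 -c "
from h import *
st();np.save('wc5.npy',calibration('wrist'),allow_pickle=True)
cv2.imwrite('pics/w5.png',capture('wrist')[:,:,::-1]);st()"
```

```text
t: 9.6
eef_pos: [537.1, 159.6, 83.8]
ee_rot: [-0.032, 0.703, 0.71, -0.02]
wrist_force: [-5.5, 1.1, 3.8]
gripper_width: 0.171
t 9.6 tcp [537.1 159.6  83.8] yaw 90.5 F [-5.46  1.05  3.84] w 0.171 z [-0.073  0.017 -0.997]
t 9.65 tcp [537.2 159.6  83.8] yaw 90.5 F [-4.31  0.16  3.67] w 0.171 z [-0.073  0.017 -0.997]
```

View pics/w5.png

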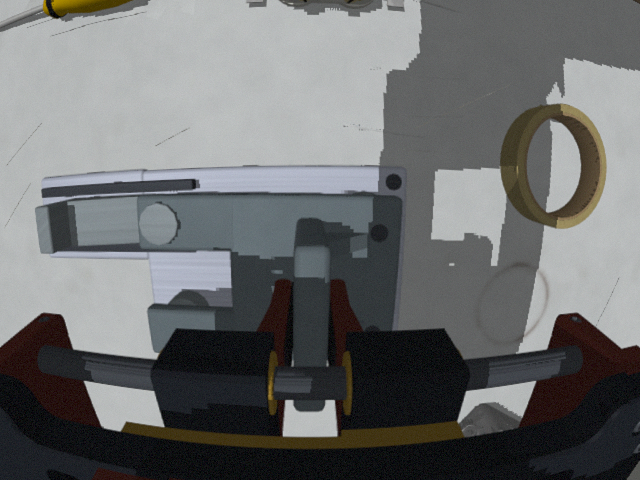

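```bash
python3 -m pendant '[[[0,-0.1,0],0,0.75],[[0,0,0],0,0.6],[[0,0,0],0,0.4],[[0,0,0],0,0.2]]' 6;  python3 -c "
from h import *
st();np.save('wc6.npy',calibration('wrist'),allow_pickle=True)
cv2.imwrite('pics/w6.png',capture('wrist')[:,:,::-1]);st()"
```

```text
t: 10.05
eef_pos: [540.4, 159.4, 85.0]
ee_rot: [-0.029, 0.703, 0.71, -0.016]
wrist_force: [-0.8, 0.6, -0.5]
gripper_width: 0.346
t 10.05 tcp [540.4 159.4  85. ] yaw 90.51 F [-0.84  0.64 -0.48] w 0.346 z [-0.065  0.018 -0.998]
t 10.1 tcp [540.5 159.4  85.1] yaw 90.51 F [0.7  0.62 0.25] w 0.38 z [-0.065  0.018 -0.998]
```

View pics/w6.png

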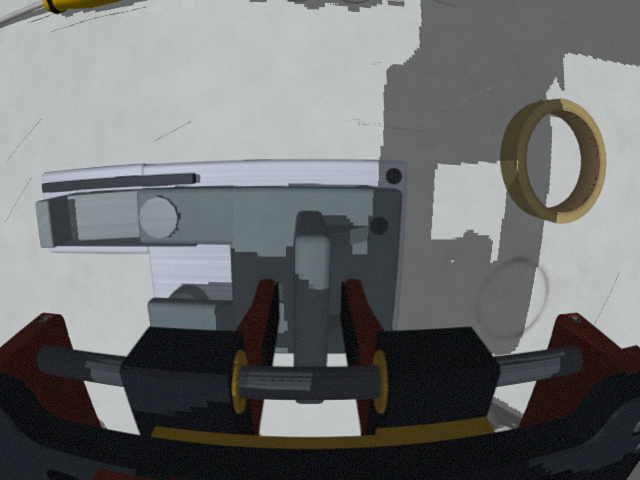

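```bash
python3 -m pendant '[[[0,0,-0.5],0,0.2],[[0,0,-2],0,0.2],[[0,0,-4],0,0.2],[[0,0,-4],0,0.2],[[0,0,-2],0,0.2]]' 20;  python3 -c "
from h import *
st();np.save('wc7.npy',calibration('wrist'),allow_pickle=True)
cv2.imwrite('pics/w7.png',capture('wrist')[:,:,::-1]);st();cv2.imwrite('pics/s7.png',capture('scene')[:,:,::-1])"
```

```text
t: 10.6
eef_pos: [547.2, 156.7, 211.9]
ee_rot: [-0.031, 0.703, 0.71, -0.019]
wrist_force: [1.4, 0.3, 0.7]
gripper_width: 0.395
t 10.6 tcp [547.2 156.7 211.9] yaw 90.49 F [1.37 0.28 0.67] w 0.395 z [-0.071  0.017 -0.997]
t 10.65 tcp [548.9 156.9 214.5] yaw 90.49 F [0.95 0.3  1.74] w 0.401 z [-0.066  0.017 -0.998]
```

View pics/w7.png

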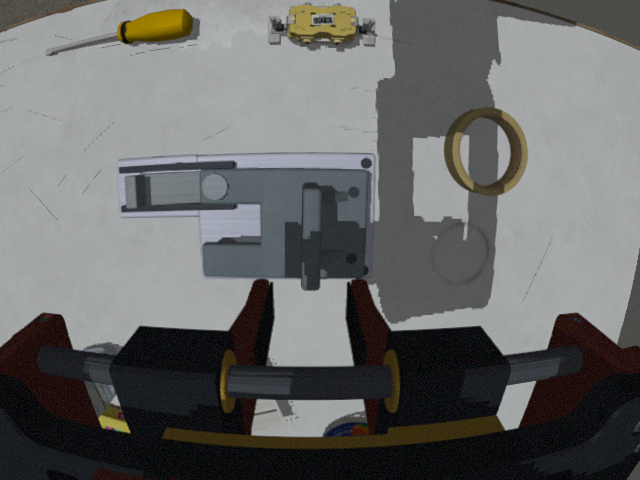

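View pics/s7.png

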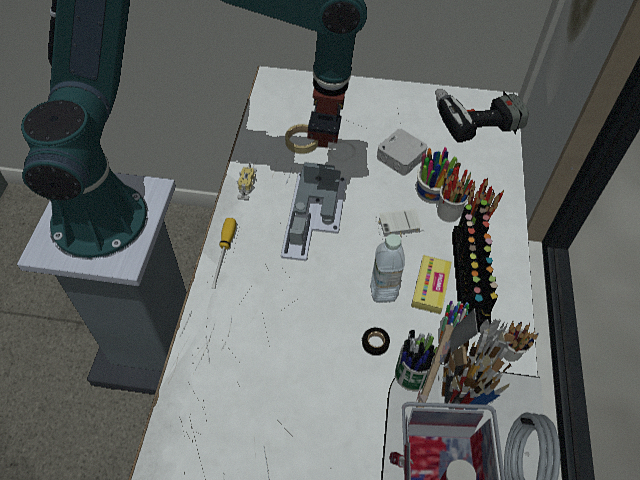

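```bash
python3 - <<'E'
import cv2
a=cv2.imread('pics/w7.png')
cv2.imwrite('pics/c7.png',cv2.resize(a[145:300,110:385],None,fx=2.9,fy=2.9,interpolation=cv2.INTER_CUBIC))
a=cv2.imread('pics/s7.png')
cv2.imwrite('pics/c8.png',cv2.resize(a[155:265,270:360],None,fx=5.4,fy=5.4,interpolation=cv2.INTER_CUBIC))
E
```

```text
(no output)
```

View pics/c7.png

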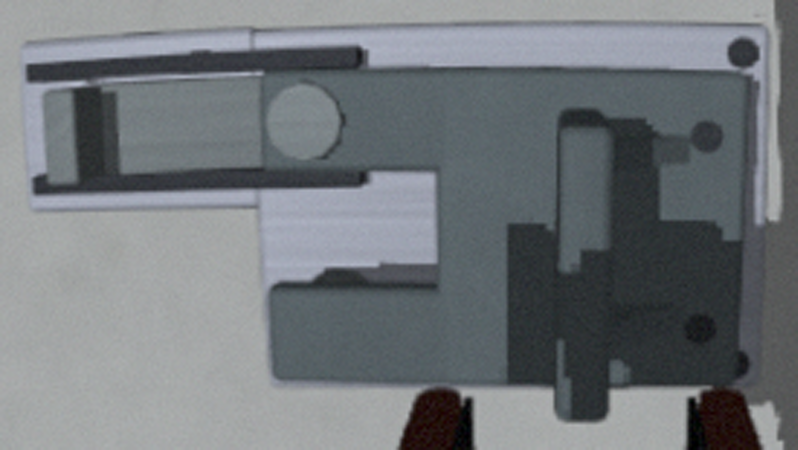

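View pics/c8.png

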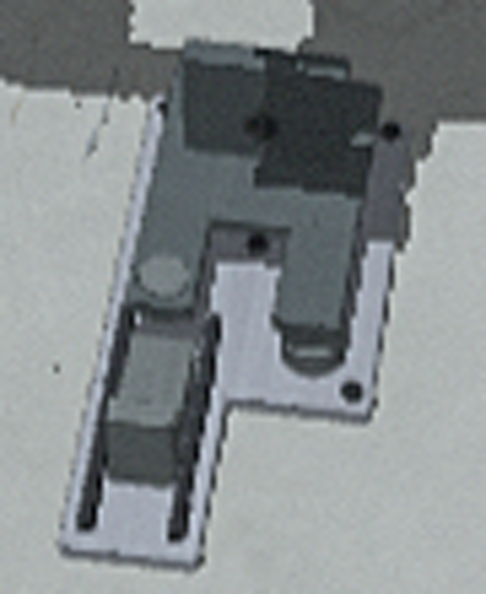

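```bash
python3 - <<'E'
from h import *
T=lambda u,v,z:onplane('top',(u-2.5)/6+210,(v-2.5)/6+215,z)
c0=np.load('wc7.npy',allow_pickle=True).item()
D=lambda u,v:((u-1)/2.9+110,(v-1)/2.9+145)
S=lambda u,v:((u-2.2)/5.4+270,(v-2.2)/5.4+155)
for k in (1,.985):
    c=dict(c0); c['fx']*=k;c['fy']*=k
    W=lambda p,z:onplane('wrist',*p,z,c)
    print('k',k)
    t,th=fit([[-65,90],[-65,-182],[-65,-90],[-1,-182],[65,-90]],[W(D(767,28),12),W(D(21,42),12),W(D(252,29),12),W(D(31,210),12),W(D(271,386),12)])
    t2,th2=fit([[-50,75],[50,75],[50,-75],[-34,-60],[-18,-20],[18,-20]],[W(D(750,72),56),W(D(742,385),56),W(D(271,383),56),W(D(304,121),59),W(D(440,168),56),W(D(437,288),56)])
    print('rel',f(0,-th,t2-t),np.degrees(th2-th),'web',f(t2,th2,[0,24]),'pad',f(t2,th2,[-34,-60]))
    for u,v in((560,115),(612,115),(555,420),(608,420)): print('webtop loc',f(0,-th2,W(D(u,v),121)[:2]-t2))
    lo=W(D(43,140),62.5); li=W(D(77,135),62.5); print('lug out/in',np.round(lo,1),np.round(li,1), f(0,-th,lo[:2]-t),f(0,-th,li[:2]-t))
w=onplane('scene',*S(165,276),59); print('scene pad',np.round(w,1))
w=onplane('scene',*S(136,452),62.5); print('scene lug top mid? ',w)
E
```

```text
k 1
origin [538.  136.6] yaw 0.15 scale 0.9885 res [[0.8, -2.5], [0.3, 0.4], [0.5, 0.1], [-1.0, 0.9], [-0.6, 1.1]]
origin [536.7 136.2] yaw -0.07 scale 0.9992 res [[0.9, -0.7], [-0.6, 0.7], [0.2, -0.5], [0.2, -0.1], [-1.0, 1.1], [0.3, -0.4]]
rel [-1.3 -0.4] -0.21887757602918606 web [536.7 160.2] pad [502.6  76.2]
webtop loc [-39.7  17.2]
webtop loc [-39.8  29.6]
webtop loc [37.2 16.4]
webtop loc [37.2 29.9]
lug out/in [506.1 -11.1  62.5] [505.    1.5  62.5] [ -32.3 -147.5] [ -33.4 -135. ]
k 0.985
origin [537.3 134.5] yaw 0.12 scale 1.0054 res [[0.2, 0.5], [-0.4, -1.3], [-0.1, 0.2], [-0.6, -0.7], [0.9, 1.3]]
origin [536.5 135.7] yaw -0.07 scale 1.015 res [[0.1, 0.5], [0.2, 2.0], [0.9, -1.7], [-0.4, -1.0], [-1.3, 0.9], [0.5, -0.6]]
rel [-0.7  1.2] -0.19731585260771964 web [536.6 159.7] pad [502.5  75.8]
webtop loc [-40.1  17.6]
webtop loc [-40.2  30.2]
webtop loc [38.  16.8]
webtop loc [37.9 30.5]
lug out/in [505.4 -14.1  62.5] [504.2  -1.3  62.5] [ -32.2 -148.5] [ -33.4 -135.7]
scene pad [506.4  72.5  59. ]
scene lug top mid?  [510.04665367 -29.07937683  62.5       ]
```

The casting sits about 1 mm from its place, all three long feet on their pads, in both the wrist and scene views. Next I'll go behind the wedge lug with closed fingers.

```bash
python3 -m pendant '[[[-2,-0.4,0],0,1],[[-4,-0.9,0],0,1],[[-4,-0.9,0],0,1],[[-4,-0.9,0],0,1],[[-4,-0.8,0],0,1],[[-2.5,-0.5,2],0,1],[[0,0,3],0,1],[[0,0,3],0,1]]' 20;  python3 -c "
from h import *
st();capture('top');s=st();print(s['joint_pos'])"
```

```text
t: 11.5
eef_pos: [500.3, -54.5, 127.3]
ee_rot: [-0.028, 0.703, 0.711, -0.016]
wrist_force: [-0.2, -0.3, -0.2]
gripper_width: 0.007
t 11.5 tcp [500.3 -54.5 127.3] yaw 90.65 F [-0.17 -0.31 -0.2 ] w 0.007 z [-0.062  0.016 -0.998]
t 11.55 tcp [496.6 -53.7 122.9] yaw 90.66 F [-1.46  0.61 -3.37] w 0.009 z [-0.07   0.017 -0.997]
[-2.45928690e-01  3.72135139e-01  1.78228707e+00 -1.49977154e-04
  1.05933055e+00 -1.82877460e+00]
```

```bash
python3 -m pendant '[[[0,0.7,2.5],0,1],[[0,0.4,2.5],0,1],[[0,0.3,2],0,1],[[0,0,0.8],0,1]]' 20;  python3 -c "
from h import *
st();np.save('wc8.npy',calibration('wrist'),allow_pickle=True)
cv2.imwrite('pics/w8.png',capture('wrist')[:,:,::-1]);st();cv2.imwrite('pics/s8.png',capture('scene')[:,:,::-1]);st()"
```

```text
t: 11.95
eef_pos: [502.8, -51.4, 40.0]
ee_rot: [-0.033, 0.702, 0.711, -0.02]
wrist_force: [0.9, 0.8, 0.4]
gripper_width: 0.009
t 11.95 tcp [502.8 -51.4  40. ] yaw 90.63 F [0.89 0.75 0.37] w 0.009 z [-0.075  0.019 -0.997]
t 12.0 tcp [502.1 -51.3  39.5] yaw 90.63 F [-0.4   0.34 -1.17] w 0.005 z [-0.076  0.019 -0.997]
t 12.05 tcp [502.6 -51.4  40.7] yaw 90.63 F [0.21 0.72 0.67] w 0.006 z [-0.075  0.019 -0.997]
```

View pics/w8.png

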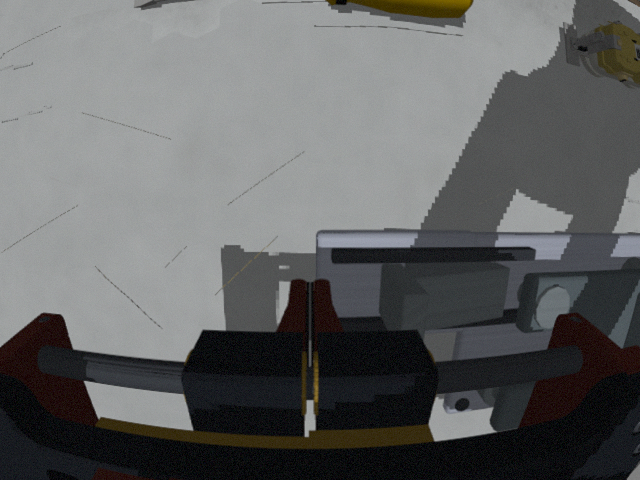

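```bash
python3 -m pendant '[[[1,0.2,0],0,1],[[0.9,0.1,0],0,1]]' 20;  python3 -c "
from h import *
st();capture('top');st()"
```

```text
t: 12.25
eef_pos: [506.5, -32.1, 42.3]
ee_rot: [-0.033, 0.703, 0.71, -0.019]
wrist_force: [0.5, 0.0, -0.2]
gripper_width: 0.005
t 12.25 tcp [506.5 -32.1  42.3] yaw 90.55 F [ 0.48  0.04 -0.2 ] w 0.005 z [-0.073  0.019 -0.997]
t 12.3 tcp [506.6 -30.9  42.5] yaw 90.58 F [0.14 0.79 0.64] w 0.003 z [-0.073  0.019 -0.997]
```

```bash
for i in 1; do python3 -m pendant '[[[0.4,-0.1,0.1],0,1],[[0.4,0,0],0,1]]' 20;  python3 -c "
from h import *
st();capture('top');st();capture('top');st()"; done
```

```text
t: 12.5
eef_pos: [506.5, -21.8, 43.2]
ee_rot: [-0.031, 0.702, 0.711, -0.018]
wrist_force: [-0.1, 1.0, -0.1]
gripper_width: 0.006
t 12.5 tcp [506.5 -21.8  43.2] yaw 90.66 F [-0.06  0.99 -0.15] w 0.006 z [-0.07   0.018 -0.997]
t 12.55 tcp [506.6 -21.4  43.2] yaw 90.67 F [-0.61  0.2   0.47] w 0.008 z [-0.07   0.019 -0.997]
t 12.6 tcp [506.6 -21.8  43.1] yaw 90.68 F [-0.18  0.06  0.22] w 0.005 z [-0.07   0.018 -0.997]
```

```bash
python3 -m pendant '[[[0.4,0,0],0,1],[[0.4,0,0],0,1]]' 20;  python3 -c "
from h import *
st();capture('top');st();np.save('wc9.npy',calibration('wrist'),allow_pickle=True)
cv2.imwrite('pics/w9.png',capture('wrist')[:,:,::-1]);st()"
```

```text
t: 12.8
eef_pos: [506.6, -14.1, 43.4]
ee_rot: [-0.031, 0.702, 0.711, -0.018]
wrist_force: [0.1, -1.8, -0.5]
gripper_width: 0.003
t 12.8 tcp [506.6 -14.1  43.4] yaw 90.68 F [ 0.07 -1.83 -0.5 ] w 0.003 z [-0.069  0.017 -0.997]
t 12.85 tcp [506.6 -13.6  43.5] yaw 90.68 F [-0.3   0.18  0.85] w 0.004 z [-0.07   0.018 -0.997]
t 12.9 tcp [506.6 -13.7  43.4] yaw 90.7 F [ 0.01 -0.05  0.06] w 0.006 z [-0.07   0.018 -0.997]
```

View pics/w9.png

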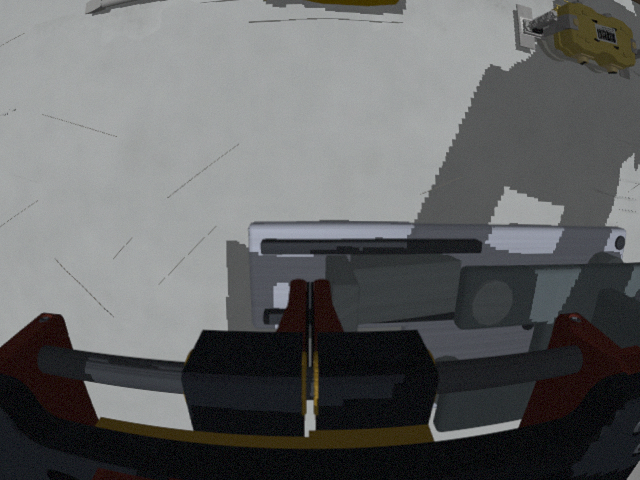

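```bash
python3 -m pendant '[[[0.4,0,0],0,1],[[0.4,0,0],0,1]]' 20;  python3 -c "
from h import *
st();cv2.imwrite('pics/s10.png',capture('scene')[:,:,::-1]);st();np.save('wc10.npy',calibration('wrist'),allow_pickle=True)
cv2.imwrite('pics/w10.png',capture('wrist')[:,:,::-1]);st()
a=cv2.imread('pics/w10.png')[230:350,230:510];b=cv2.imread('pics/w9.png')[230:350,230:510]
cv2.imwrite('pics/c10.png',cv2.resize(np.vstack([b,a]),None,fx=2.5,fy=2.5,interpolation=cv2.INTER_CUBIC))
"
```

```text
t: 13.1
eef_pos: [506.5, -5.9, 43.4]
ee_rot: [-0.031, 0.702, 0.711, -0.018]
wrist_force: [0.8, -1.6, -1.1]
gripper_width: 0.01
t 13.1 tcp [506.5  -5.9  43.4] yaw 90.67 F [ 0.78 -1.55 -1.12] w 0.01 z [-0.07   0.017 -0.997]
t 13.15 tcp [506.5  -5.3  43.5] yaw 90.67 F [ 0.9   0.56 -0.58] w 0.005 z [-0.07   0.018 -0.997]
t 13.2 tcp [506.5  -5.4  43.5] yaw 90.69 F [ 0.38  0.06 -0.18] w 0.005 z [-0.07   0.018 -0.997]
```

View pics/c10.png

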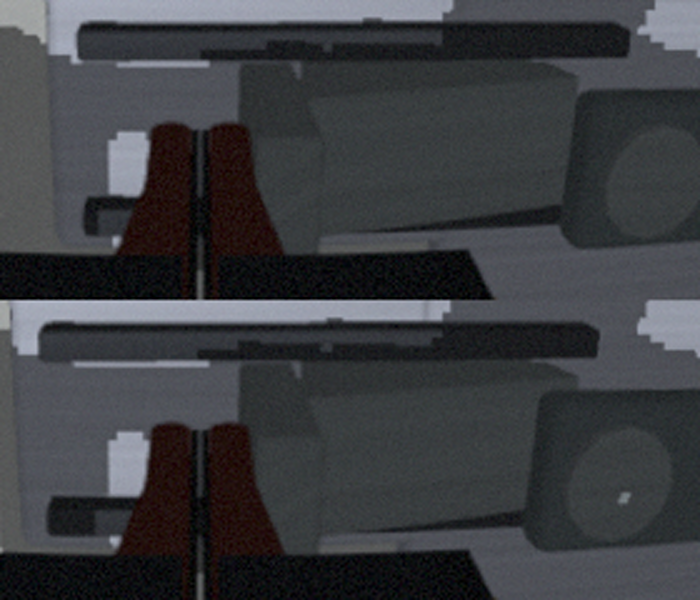

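```bash
python3 -m pendant '[[[0.2,0,0],0,1],[[0.2,0,0],0,1]]'|grep -E "eef|force";python3 -m pendant '[[[0.2,0,0],0,1]]'|grep -E "eef|force";python3 -m pendant '[[[0.2,0,0],0,1]]'|grep -E "eef|force"
```

```text
eef_pos: [506.5, -1.3, 43.6]
wrist_force: [0.9, -1.8, -0.8]
eef_pos: [506.4, 0.8, 43.6]
wrist_force: [0.3, -1.7, -0.8]
eef_pos: [506.4, 2.9, 43.5]
wrist_force: [0.6, -1.5, -0.9]
```

```bash
python3 -m pendant '[[[0.2,0,0],0,1]]'|grep -E "eef|force";python3 -m pendant '[[[0.2,0,0],0,1]]'|grep -E "eef|force";python3 -m pendant '[[[0.2,0,0],0,1]]'|grep -E "eef|force"
```

```text
eef_pos: [506.4, 5.1, 43.6]
wrist_force: [0.4, -1.2, 0.0]
eef_pos: [506.4, 7.2, 43.6]
wrist_force: [0.1, -0.7, -0.6]
eef_pos: [506.4, 9.4, 43.6]
wrist_force: [-0.6, -0.7, -2.2]
```

```bash
for r in 1; do python3 -m pendant '[[[0.15,0,0],0,1]]'|grep -E "eef|force";python3 -m pendant '[[[0.15,0,0],0,1]]'|grep -E "eef|force"; done; python3 -c "
from h import *
cv2.imwrite('pics/s11.png',capture('scene')[:,:,::-1]);st();np.save('wc11.npy',calibration('wrist'),allow_pickle=True)
cv2.imwrite('pics/w11.png',capture('wrist')[:,:,::-1]);st()
a=cv2.imread('pics/w11.png')[200:360,200:520]
cv2.imwrite('pics/c11.png',cv2.resize(a,None,fx=2.4,fy=2.4,interpolation=cv2.INTER_CUBIC))
"
```

```text
eef_pos: [506.3, 10.7, 43.6]
wrist_force: [0.9, -3.7, -1.5]
eef_pos: [506.4, 12.0, 43.6]
wrist_force: [-0.4, -3.1, -1.5]
t 14.15 tcp [506.3  12.2  43.6] yaw 90.73 F [ 0.08 -2.27 -1.06] w 0.005 z [-0.07   0.016 -0.997]
t 14.2 tcp [506.3  12.2  43.6] yaw 90.73 F [-0.36 -2.57 -2.28] w 0.004 z [-0.07   0.017 -0.997]
```

View pics/c11.png

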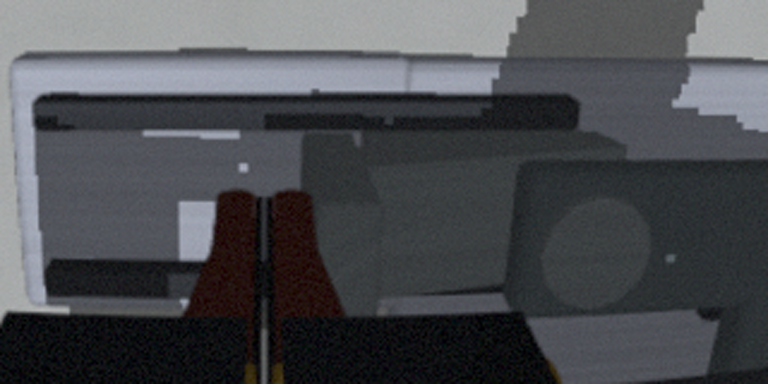

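```bash
python3 - <<'E'
import cv2,numpy as np
a=cv2.imread('pics/s7.png',0).astype(np.float32);b=cv2.imread('pics/s10.png',0).astype(np.float32);c=cv2.imread('pics/s11.png',0).astype(np.float32)
# casting pad/arm patch and plate patch
for n,(r0,r1,c0,c1) in {'right arm+rest pad':(192,226,318,340),'padarm':(199,214,292,310),'plate':(220,262,280,300),'plate corner':(222,236,325,345)}.items():
    for m,x,y in (('7-10',a,b),('10-11',b,c)):
        w=cv2.createHanningWindow((c1-c0,r1-r0),cv2.CV_32F)
        print(n,m,cv2.phaseCorrelate(x[r0:r1,c0:c1],y[r0:r1,c0:c1],w))
v=[cv2.resize(cv2.imread(f'pics/{k}.png')[160:265,270:355],None,fx=4.5,fy=4.5,interpolation=cv2.INTER_CUBIC) for k in ('s10','s11')]
cv2.imwrite('pics/c12.png',np.hstack(v))
E
```

```text
right arm+rest pad 7-10 ((-0.35711982504811246, -0.9378941847957378), 0.6415480916146878)
right arm+rest pad 10-11 ((-0.02639123370139984, -0.2268431657498482), 0.9324473738670349)
padarm 7-10 ((1.8568525485157537, 1.3054393325233633), 0.36490928243707726)
padarm 10-11 ((-3.1887357519623016, 2.126846793062662), 0.3682377779925311)
plate 7-10 ((-0.6487865849909067, 0.7983192119091136), 0.640611833996243)
plate 10-11 ((0.7620132125654084, -5.957492013454985), 0.6286110379960802)
plate corner 7-10 ((0.1781207889232732, 0.3374482947849806), 0.9046242491404215)
plate corner 10-11 ((-0.09125399406530654, 0.5170089331646084), 1.0604262471199035)
```

View pics/c12.png

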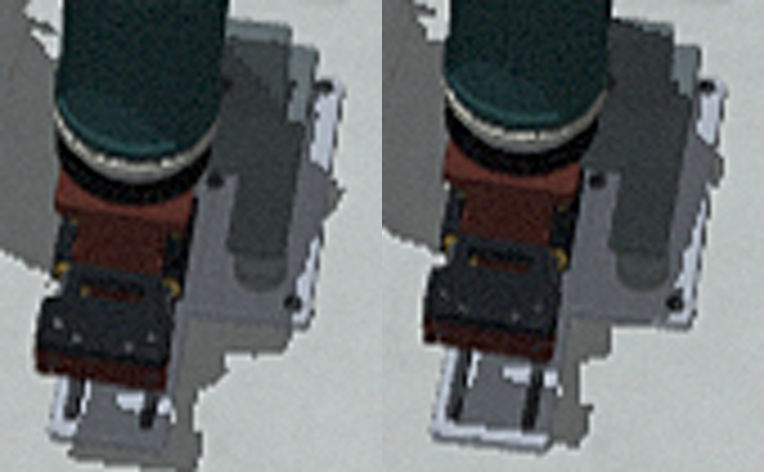

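```bash
python3 - <<'E'
from h import *
for k in ('10','11'):
    a=cv2.imread(f'pics/w{k}.png')[200:360,200:640]
    cv2.imwrite(f'pics/d{k}.png',cv2.resize(a,None,fx=1.8,fy=1.8,interpolation=cv2.INTER_CUBIC))
st()
E
python3 -c "
import cv2,numpy as np
cv2.imwrite('pics/d.png',np.vstack([cv2.imread('pics/d10.png'),cv2.imread('pics/d11.png')]))"
```

```text
t 14.2 tcp [506.3  12.2  43.6] yaw 90.73 F [-0.36 -2.57 -2.28] w 0.004 z [-0.07   0.017 -0.997]
```

View pics/d.png

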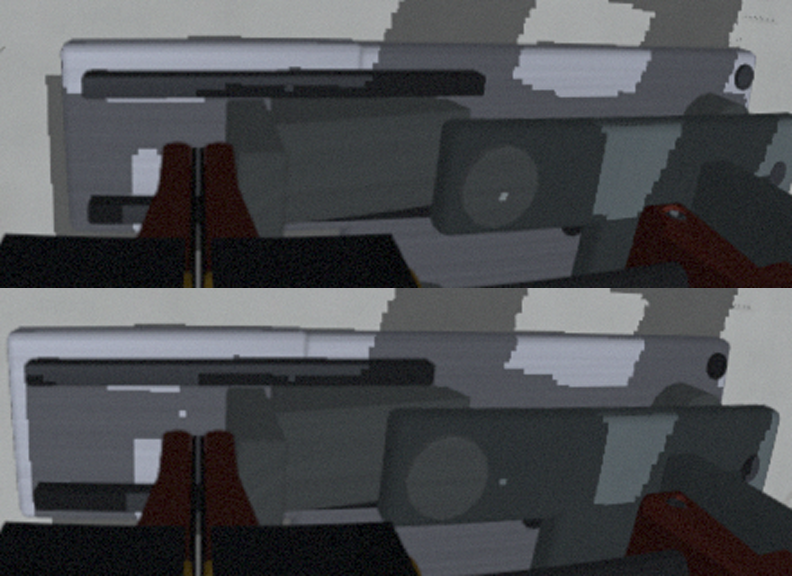

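```bash
python3 - <<'E'
from h import *
from numpy.linalg import norm
res={}
for k in ('10','11'):
    c=np.load(f'wc{k}.npy',allow_pickle=True).item()
    g=cv2.imread(f'pics/w{k}.png')[:,:,1]
    # left arm edge: subpixel gradient along rows
    def edge(r0,r1,c0,c1,sign):
        p=g[r0:r1,c0:c1].astype(float).mean(0); d=sign*np.gradient(cv2.GaussianBlur(p[None],(0,0),1.2)[0]); i=int(np.argmax(d))
        y0,y1,y2=d[i-1:i+2]; return c0+i+0.5*(y0-y2)/(y0-2*y1+y2)
    off=0 if k=='10' else -28
    arm=edge(280,300,432+off,452+off,-1)
    rail=edge(244,249,455+off,482+off,1)
    P=onplane('wrist',arm,290,56,c);Q=onplane('wrist',rail,246,16,c)
    print(k,round(arm,2),round(rail,2),np.round(P,2),np.round(Q,2),'diff y',round(P[1]-Q[1],2))
E
```

```text
10 442.71 468.96 [496.14  56.72  56.  ] [484.57  87.58  16.  ] diff y -30.86
11 412.86 440.95 [495.58  59.36  56.  ] [484.39  87.1   16.  ] diff y -27.73
```

```bash
python3 -m pendant '[[[-0.5,0,0],0,1],[[-1.5,0,0],0,1],[[-1,0,-3],0,1],[[0,0,-5],0,1],[[0,0,-4],0,1],[[0,0,-3],0,1]]' 20;  python3 -c "
from h import *
st();capture('top');st();np.save('wc13.npy',calibration('wrist'),allow_pickle=True)
cv2.imwrite('pics/w13.png',capture('wrist')[:,:,::-1]);cv2.imwrite('pics/s13.png',capture('scene')[:,:,::-1])"
```

```text
t: 14.8
eef_pos: [513.2, -23.7, 193.2]
ee_rot: [-0.037, 0.702, 0.711, -0.021]
wrist_force: [0.9, -0.4, -0.6]
gripper_width: 0.001
t 14.8 tcp [513.2 -23.7 193.2] yaw 90.62 F [ 0.91 -0.4  -0.6 ] w 0.001 z [-0.082  0.022 -0.996]
t 14.85 tcp [516.4 -24.4 197.6] yaw 90.63 F [ 1.82 -0.4   2.55] w 0.007 z [-0.074  0.02  -0.997]
```

View pics/w13.png

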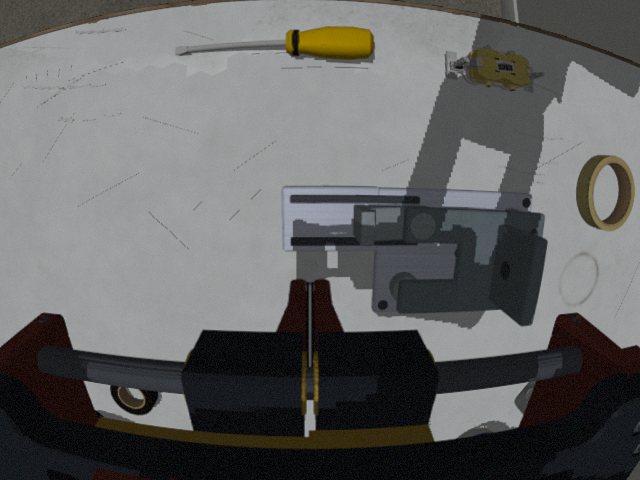

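View pics/s13.png

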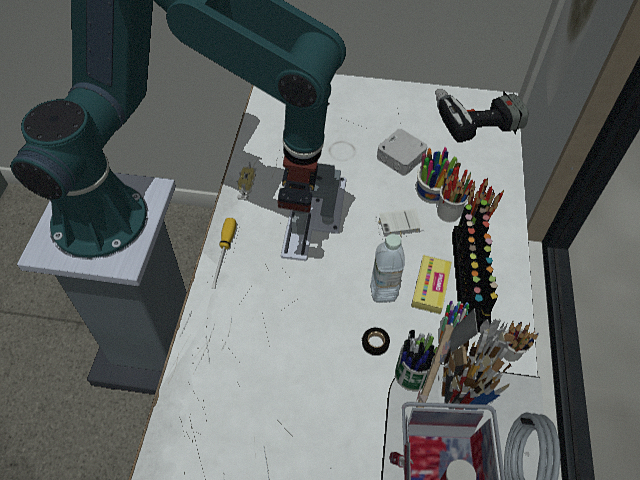

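```bash
python3 -m pendant '[[[2,0.3,-1],0,1],[[4,0.7,-0.7],0,1],[[4,0.7,0],0,1],[[4,0.7,0],0,1],[[4,0.6,0],0,1]]' 20;  python3 -c "
from h import *
st();capture('top');st();np.save('wc14.npy',calibration('wrist'),allow_pickle=True)
cv2.imwrite('pics/w14.png',capture('wrist')[:,:,::-1]);cv2.imwrite('pics/s14.png',capture('scene')[:,:,::-1])
a=cv2.imread('pics/w14.png')
cv2.imwrite('pics/c14.png',cv2.resize(a[145:300,110:385],None,fx=2.9,fy=2.9,interpolation=cv2.INTER_CUBIC))
a=cv2.imread('pics/s14.png')
cv2.imwrite('pics/c15.png',cv2.resize(a[155:265,270:360],None,fx=5.4,fy=5.4,interpolation=cv2.INTER_CUBIC))"
```

```text
t: 15.45
eef_pos: [540.4, 154.4, 204.6]
ee_rot: [-0.039, 0.706, 0.707, -0.024]
wrist_force: [1.7, 1.2, -0.9]
gripper_width: 0.008
t 15.45 tcp [540.4 154.4 204.6] yaw 90.02 F [ 1.74  1.24 -0.9 ] w 0.008 z [-0.09   0.021 -0.996]
t 15.5 tcp [540.9 160.3 204.4] yaw 90.12 F [1.39 3.98 0.34] w 0.006 z [-0.089  0.025 -0.996]
```

View pics/c14.png

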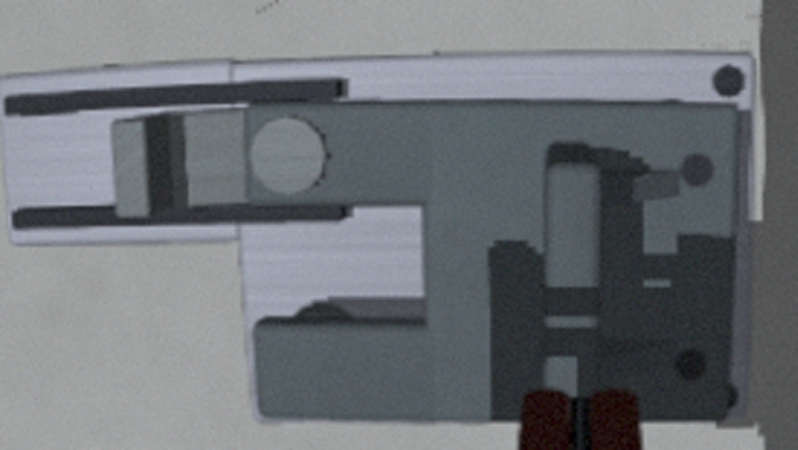

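View pics/c15.png

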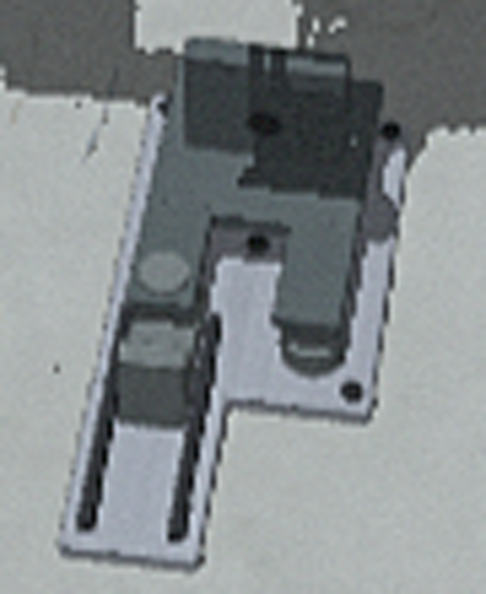

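```bash
python3 - <<'E'
from h import *
a=cv2.imread('pics/s7.png',0).astype(np.float32);b=cv2.imread('pics/s14.png',0).astype(np.float32)
E=lambda im:cv2.resize(im,None,fx=4,fy=4,interpolation=cv2.INTER_CUBIC)
def shift(c0,r0,c1,r1,m=3):
    t=E(a[r0:r1,c0:c1]); s=E(b[r0-m:r1+m,c0-m:c1+m]); q=cv2.matchTemplate(s,t,cv2.TM_CCOEFF_NORMED); _,v,_,l=cv2.minMaxLoc(q); return (l[0]/4-m,l[1]/4-m,round(v,3))
for n,x in {'pad':(293,200,308,212),'armR end':(318,208,336,226),'inner left arm/notch':(303,194,326,204),'plate dots':(328,222,342,234),'bed end':(278,250,312,263),'plate left edge':(285,205,296,250)}.items(): print(n,shift(*x))
c0=np.load('wc14.npy',allow_pickle=True).item()
D=lambda u,v:((u-1)/2.9+110,(v-1)/2.9+145)
for k in (1,.985):
    c=dict(c0); c['fx']*=k;c['fy']*=k
    W=lambda p,z:onplane('wrist',*p,z,c)
    print('k',k)
    t,th=fit([[-65,90],[-65,-182],[-65,-90],[-1,-182],[65,-90]],[W(D(752,55),12),W(D(0,72),12),W(D(230,60),12),W(D(12,243),12),W(D(255,422),12)])
    t2,th2=fit([[-50,75],[50,75],[50,-75],[-34,-60],[-18,-20],[18,-20]],[W(D(738,103),56),W(D(735,420),56),W(D(255,420),56),W(D(288,155),59),W(D(427,203),56),W(D(425,323),56)])
    print('rel',f(0,-th,t2-t),np.degrees(th2-th),'web',f(t2,th2,[0,24]),'pad',f(t2,th2,[-34,-60]))
# px effects in scene at pad
P=np.array([505.,73,59]); print(proj('scene',P+[0,1,0])-proj('scene',P),proj('scene',P+[0,0,1])-proj('scene',P))
S=lambda u,v:((u-2.2)/5.4+270,(v-2.2)/5.4+155)
print('scene pad',onplane('scene',*S(164,272.5),59))
E
```

```text
pad (0.0, -0.5, 0.933)
armR end (0.0, 0.0, 0.984)
inner left arm/notch (0.0, -0.5, 0.888)
plate dots (0.0, 0.0, 0.997)
bed end (0.0, 0.0, 0.997)
plate left edge (0.5, -3.0, 0.741)
k 1
origin [537.7 136.8] yaw 0.15 scale 0.9861 res [[0.9, -3.1], [-0.1, 0.7], [0.6, -0.5], [-1.1, 1.5], [-0.3, 1.4]]
origin [536.7 137.6] yaw -0.17 scale 0.9969 res [[1.1, -1.5], [-0.6, 0.9], [0.0, -0.9], [0.2, 0.1], [-0.7, 1.4], [-0.1, 0.0]]
rel [-1.   0.8] -0.32162433950750213 web [536.8 161.6] pad [502.5  77.7]
k 0.985
origin [537.1 134.6] yaw 0.12 scale 1.0032 res [[0.3, -0.1], [-0.8, -1.0], [0.0, -0.3], [-0.7, -0.2], [1.2, 1.6]]
origin [536.7 137.1] yaw -0.18 scale 1.0129 res [[0.3, -0.3], [0.2, 2.2], [0.8, -2.1], [-0.4, -0.8], [-1.1, 1.2], [0.2, -0.2]]
rel [-0.4  2.5] -0.3020190555055139 web [536.8 161.1] pad [502.5  77.2]
[ 0.06521975 -0.31424958] [-0.00480522 -0.25171278]
scene pad [505.58118955  74.44592207  59.        ]
```

```bash
python3 -m pendant '[[[-3,-0.8,0],0,1],[[-3.5,-1,0],0,1],[[-2.5,-0.7,1],0,1],[[0,0,3],0,1],[[0,0,3],0,1],[[0,0,2],0,1]]' 20;  python3 -c "
from h import *
st();capture('top');st()"
```

```text
t: 16.2
eef_pos: [502.7, 55.2, 109.0]
ee_rot: [-0.04, 0.705, 0.707, -0.027]
wrist_force: [-0.2, 0.3, -0.7]
gripper_width: -0.0
t 16.2 tcp [502.7  55.2 109. ] yaw 90.14 F [-0.16  0.3  -0.71] w -0.0 z [-0.095  0.018 -0.995]
t 16.25 tcp [500.2  55.2 106.4] yaw 90.13 F [-0.67 -0.47 -1.21] w 0.005 z [-0.1    0.018 -0.995]
```

```bash
python3 -m pendant '[[[0.9,0.2,1.2],0,1],[[0.9,0.2,1.2],0,1],[[0.2,0,1],0,1]]' 20;  python3 -c "
from h import *
st();capture('top');st();np.save('wc16.npy',calibration('wrist'),allow_pickle=True)
cv2.imwrite('pics/w16.png',capture('wrist')[:,:,::-1]);cv2.imwrite('pics/s16.png',capture('scene')[:,:,::-1])
"
```

```text
t: 16.55
eef_pos: [498.7, 72.7, 70.2]
ee_rot: [-0.043, 0.706, 0.706, -0.031]
wrist_force: [-1.0, 0.2, 0.6]
gripper_width: 0.009
t 16.55 tcp [498.7  72.7  70.2] yaw 89.9 F [-1.01  0.22  0.6 ] w 0.009 z [-0.104  0.017 -0.994]
t 16.6 tcp [497.3  72.7  68.9] yaw 89.91 F [ 0.04  0.4  -0.46] w 0.005 z [-0.107  0.017 -0.994]
```

View pics/w16.png

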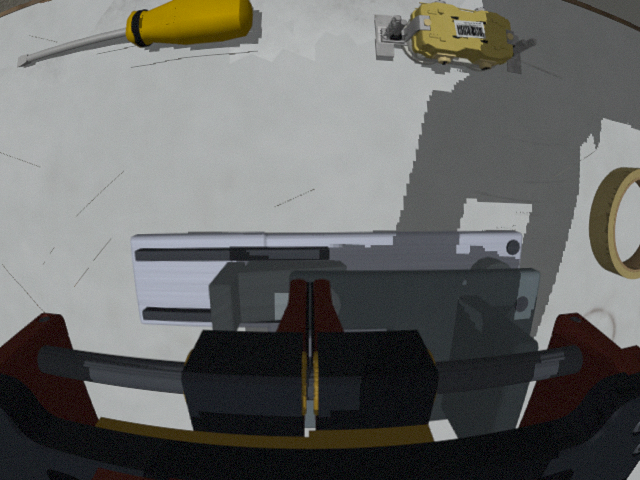

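```bash
python3 -m pendant '[[[0.35,0.3,0.4],0,1]]'|grep -E "eef|force";  python3 -c "
from h import *
capture('top');st()"; python3 -m pendant '[[[0,0.05,0.15],0,1]]'|grep -E "eef|force"; python3 -m pendant '[[[0,0.05,0.15],0,1]]'|grep -E "eef|force"
```

```text
eef_pos: [501.4, 75.9, 66.9]
wrist_force: [0.5, 0.5, 0.1]
t 16.85 tcp [501.7  76.5  66.2] yaw 89.93 F [0.29 0.03 0.31] w 0.003 z [-0.104  0.017 -0.994]
eef_pos: [502.7, 76.7, 65.0]
wrist_force: [-1.0, 0.5, -0.2]
eef_pos: [503.6, 76.7, 63.7]
wrist_force: [-0.3, -1.0, -0.2]
```

```bash
for i in 1; do python3 -m pendant '[[[0,-0.05,0.15],0,1]]'|grep -E "eef|force"; python3 -m pendant '[[[0,0,0.15],0,1]]'|grep -E "eef|force";python3 -c "
from h import *
capture('top');st()"; done
```

```text
eef_pos: [503.4, 76.8, 62.4]
wrist_force: [-0.8, -0.2, 0.9]
eef_pos: [503.3, 76.8, 61.0]
wrist_force: [-0.5, 0.3, 0.1]
t 17.3 tcp [503.2  76.8  60.7] yaw 89.97 F [-0.08 -0.53 -0.12] w 0.007 z [-0.101  0.017 -0.995]
```

```bash
python3 -m pendant '[[[0,0,0.1],0,1]]'|grep -E "eef|force"; python3 -m pendant '[[[0,0,0.1],0,1]]'|grep -E "eef|force";python3 -m pendant '[[[0,0,0.1],0,1]]'|grep -E "eef|force";python3 -c "
from h import *
capture('top');st()"
```

```text
eef_pos: [503.1, 76.8, 59.9]
wrist_force: [-1.1, -0.5, 8.8]
eef_pos: [503.1, 76.7, 59.7]
wrist_force: [-2.5, -0.2, 13.8]
eef_pos: [503.2, 76.7, 59.7]
wrist_force: [-2.1, -0.3, 13.5]
t 17.65 tcp [503.1  76.8  59.8] yaw 89.98 F [-3.35 -1.36 12.12] w 0.006 z [-0.1    0.017 -0.995]
```

```bash
python3 -m pendant '[[[0,0,0.05],0,1]]'|grep -E "eef|force"; python3 -m pendant '[[[0,0,0.05],0,1],[[0,0,0.05],0,1],[[0,0,0.05],0,1]]'|grep -E "eef|force"
```

```text
eef_pos: [503.2, 76.8, 60.1]
wrist_force: [-0.8, 0.6, 5.5]
eef_pos: [503.2, 76.8, 60.0]
wrist_force: [-1.6, -0.9, 7.8]
```

```bash
python3 -m pendant '[[[0,0,-0.3],0,1],[[0,0,-1.5],0,1],[[0,0,-4],0,1],[[-2,0,-4],0,1],[[-3,0,-4],0,1],[[-3,0,-2],0,1],[[-3,0,0],0,1]]' 20;  python3 -c "
from h import *
st();capture('top');st();np.save('wc17.npy',calibration('wrist'),allow_pickle=True)
cv2.imwrite('pics/w17.png',capture('wrist')[:,:,::-1]);cv2.imwrite('pics/s17.png',capture('scene')[:,:,::-1]);cv2.imwrite('pics/t17.png',capture('top')[:,:,::-1])
a=cv2.imread('pics/s17.png');b=cv2.imread('pics/s14.png')
cv2.imwrite('pics/c17.png',cv2.resize(np.hstack([b[155:265,270:360],a[155:265,270:360]]),None,fx=4.4,fy=4.4,interpolation=cv2.INTER_CUBIC))"
```

```text
t: 18.75
eef_pos: [518.3, -36.6, 219.6]
ee_rot: [-0.042, 0.704, 0.708, -0.03]
wrist_force: [0.1, -0.2, -0.6]
gripper_width: 0.005
t 18.75 tcp [518.3 -36.6 219.6] yaw 90.3 F [ 0.11 -0.24 -0.59] w 0.005 z [-0.103  0.016 -0.995]
t 18.8 tcp [518.2 -40.9 218.6] yaw 90.23 F [ 0.29 -2.51  0.23] w 0.006 z [-0.103  0.013 -0.995]
```

View pics/c17.png

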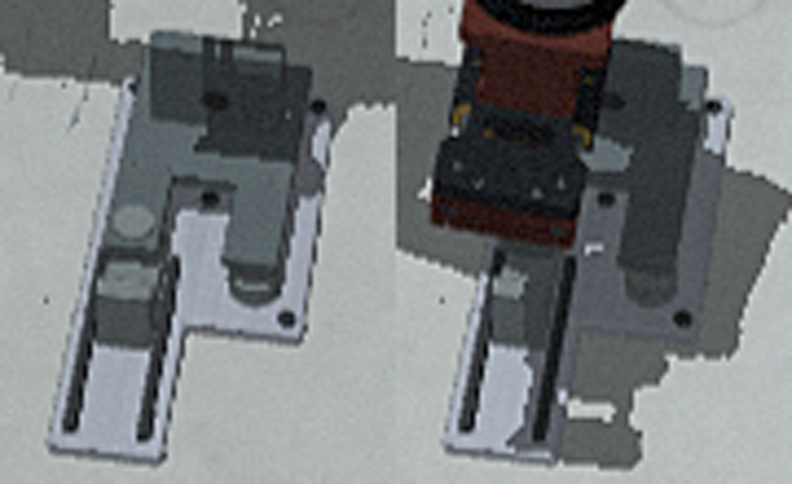

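View pics/t17.png

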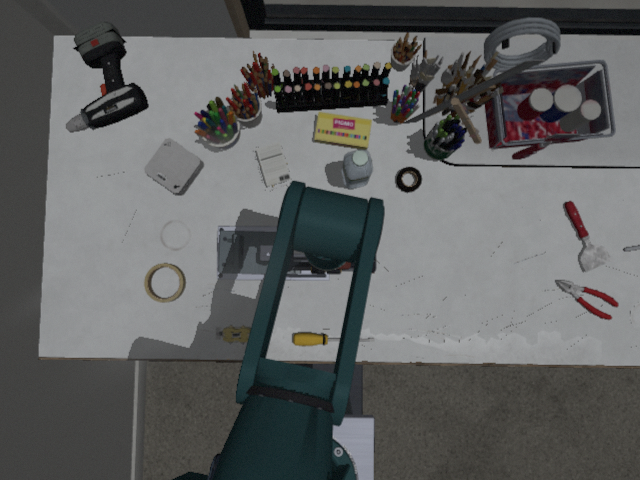

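View pics/w17.png

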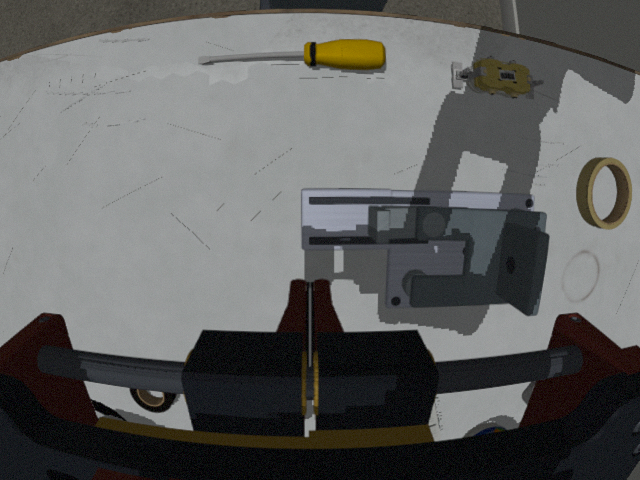

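```bash
python3 -m pendant '[[[-3,0,0],0,1],[[-4,0,0],0,1],[[-4,0,0],0,1],[[-4,0,0],0,1],[[-4,0,0],0,1],[[-2,0,0],0,1],[[0,0,0],0,1]]' 20;  python3 -c "
from h import *
st();cv2.imwrite('pics/s18.png',capture('scene')[:,:,::-1]);cv2.imwrite('pics/t18.png',capture('top')[:,:,::-1])
a=cv2.imread('pics/s18.png');b=cv2.imread('pics/t18.png')
cv2.imwrite('pics/c18.png',cv2.resize(a[155:265,270:360],None,fx=5.4,fy=5.4,interpolation=cv2.INTER_CUBIC))
cv2.imwrite('pics/c19.png',cv2.resize(b[215:290,210:335],None,fx=6,fy=6,interpolation=cv2.INTER_CUBIC))"
```

```text
t: 19.65
eef_pos: [515.3, -241.3, 205.5]
ee_rot: [-0.052, 0.701, 0.711, -0.032]
wrist_force: [0.4, 0.7, 0.3]
gripper_width: 0.003
t 19.65 tcp [ 515.3 -241.3  205.5] yaw 90.72 F [0.37 0.71 0.26] w 0.003 z [-0.118  0.027 -0.993]
```

View pics/c18.png

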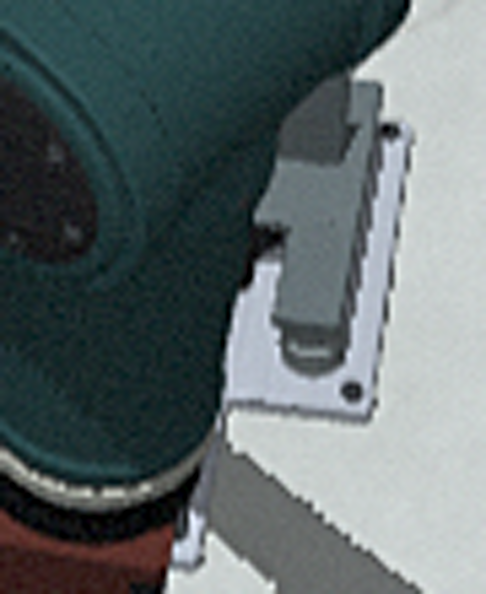

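View pics/c19.png

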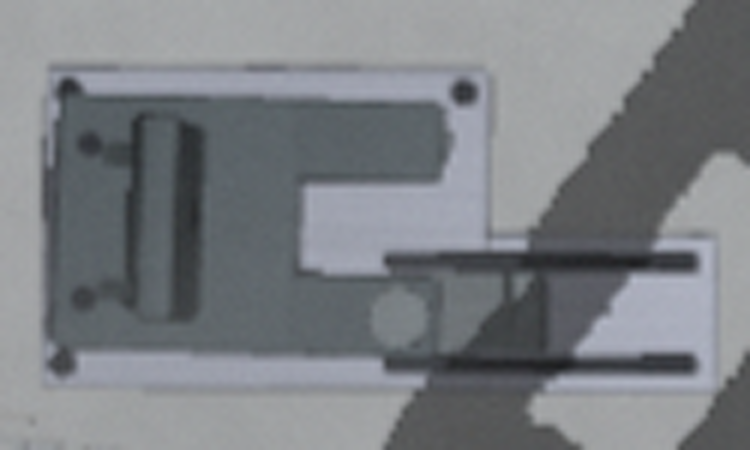

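```bash
python3 - <<'E'
from h import *
T=lambda u,v,z:onplane('top',(u-2.5)/6+210,(v-2.5)/6+215,z)
t,th=fit([[34,60],[34,-60],[-34,60]],[T(112,142,30),T(412,142,30),T(111,311,30)])
t2,th2=fit([[-50,75],[50,75],[50,-75],[-34,-60],[-18,-20],[18,-20],[-50,-75]],[T(52,347,56),T(62,96,56),T(446,104,56),T(401,316,59),T(298,273,56),T(301,183,56),T(438,354,56)])
print('rel',f(0,-th,t2-t),np.degrees(th2-th),'pad',f(t2,th2,[-34,-60]))
print('lug',T(548,315,62.5)); st()
E
```

```text
origin [538.9 133.7] yaw 0.77 scale 0.9905 res [[-0.3, -0.1], [-0.3, 0.7], [0.6, -0.5]]
origin [538.5 135.1] yaw -0.48 scale 0.9904 res [[1.3, -0.1], [-1.2, -0.6], [-1.0, -0.2], [0.2, -0.2], [-0.0, 0.5], [-1.0, 0.3], [1.8, 0.3]]
rel [-0.4  1.4] -1.244009688129399 pad [504.   75.4]
lug [505.31230769  18.15229563  62.5       ]
t 19.75 tcp [ 515.1 -238.9  205.7] yaw 90.8 F [0.38 0.57 0.26] w 0.006 z [-0.119  0.028 -0.993]
```

```bash
python3 -c "
from bench import *
print(sign_off())"
```

```text
the job is handed in; nothing more can be done
None
```

I set the casting on the plate, pushed the wedge in until it bore under the short foot, press-tested that corner, and handed the job in at about 19.8 s with the arm clear. Two things were off: the corner press went over 10 N, and the wedge pushed the casting slightly.

- **Setting down:** I lifted the casting by its web and lowered it with a loosened grip, because the tool had tilted about 4°. Before wedging it was about 1 mm from its place, as seen by the wrist and scene cameras.
- **Wedge:** I pushed the lug in about 31 mm. The push rose from about 1–1.5 N of drag to about 3–3.7 N, and 2.5 N stayed on when I stopped. I stopped roughly 2 mm after first contact. That shoved the casting about 1–1.5 mm along +y on that side and may have lifted it a few tenths of a millimetre at most.
- **Press check:** The force overshot to about 12–14 N for some 0.3 s. I then held about 5.5–8 N for 0.4 s. The height reading stayed within 0.4 mm over that range of force, so the corner is firm.
- **Last look from the top camera:** The casting is about 1.5 mm from its place. The cameras disagree on its turn: 0.3° from the wrist view, taken before the press, and 1.2° from the top. The wedge stayed where I left it. I compared the other bench objects in the top picture by eye only, and none looked moved.

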